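Gauge a dowel hole through the dowelling jig

ROBOT

A 6-joint arm with a two-finger parallel gripper is mounted at the origin on the work surface. World frame = base frame: x ahead of the robot, y to its left, z up, the work surface at z = 0. Lengths are in mm, angles in rad, forces in N, time in s.
With the tool pointing down it reaches from about 275 to 1000 mm from the base axis. Payload 8.4 kg.
Tool frame: the origin (TCP) lies at the very end of the fingers, on their centre line; the grasp point (between the pads) lies 19 mm behind it (r.pinch_z is the distance from the TCP to the grasp point, in mm); z points along the fingers, y is the direction in which the jaws open and shut (so a half turn about z gives the same grasp; the last joint's range is limited). The gripper opens to 85 mm and grips with 20 to 120 N. Pads are 22 mm wide; open, the fingers measure 114 mm over their backs; the gripper's body (76 mm by 85 mm) begins 54 mm behind the grasp point. The pads swing forward as they close: fully open they stand 13 mm farther back than shut.
Start: joints at [-1.241, 0.353, 1.633, -0, 1.155, -0.002], TCP at [203.589, -590.914, 231.281] pointing down, gripper open.
Joint ranges: [-2.63, 2.63], [-0.92, 2.1], [0.06, 2.66], [-1.3, 4.44], [0, 2.69], [-3.02, 3.02]. Speed limits (rad/s): [2.22, 2.22, 2.79, 3.14, 3.14, 3.14].

INTERFACE

Orientations are given as [roll, pitch, yaw] about the fixed x, y, z axes, in that order (R = Rz(yaw) Ry(pitch) Rx(roll)).
In Python, from rig import r, optics gives the robot as it stands.
- The arm moves only by the shell command python3 -m creep 'ROWS' [FORCE]. ROWS is JSON, a list of rows, each an object with "dp": the shift along the tool's x, y, z in mm, a list of three; "angular": the turn, a rotation vector about the tool's x, y, z in rad, a list of three; "fingers": the finger opening in mm, from 0 to 85.4. In form: [{"dp": [dx, dy, dz], "angular": [wx, wy, wz], "fingers": fingers}, ...]. A call has 1 to 5 rows; each row is the pose to reach, as a shift and turn from the pose commanded when the call began, along the tool's axes at that moment; what a row does not reach only later rows make up. A row lasts 1/12 s, in which the tool goes at most 41.7 mm and 7.16 degrees, less where a joint would pass 70% of its speed; a pose out of reach is approached as far as the arm can. A call with a gripper value outside its range is refused whole. The fingers move at their own pace and stop on an object; FORCE is the grip in N (left out, the last holds). Time passes only in rows, so rows that repeat a pose let the fingers close. It gives the time, the measured TCP pose, the force and the opening at its end, in the units of the state.
- r.sense(): the state, without advancing time (a new reading comes with each control period).
- optics.grab_frame(name): name is "side" or "top"; returns the picture (420x560x3 uint8, blue, green, red); there is no depth.
- optics.camera_params(name): a dict with "fx", "fy", "cx", "cy" (pixels), "eye" and "rotation" of the camera in the world. Camera axes: x right, y up, looking along -z (the intrinsics and any distortion apply to the point x, -y, -z); pixel columns grow to the right and rows downward; lengths in mm; the calibration is good to about 2 mm. A picture is of the moment at which its call begins. camera_params takes no time and is no camera call.
- r.sign_off(): hands the job in, once; it reports no verdict.
The state is a dict: "clock": time; "qpos": joint angles; "qvel": joint speeds; "joint_efforts": joint torques, N m; "eef_pos": TCP position; "tcp_rot": TCP orientation; "contact_force": force on the tool from outside, world axes, zero at the start; "wrist_torque": the same for the moment, N m; "opening": opening from 0.0 (shut) to 1.0 (fully open).
Only numpy, scipy, OpenCV 4.12 (cv2) and the standard library are available. Lean on these libraries where they do the work, as an engineer would, in place of code of your own. Each camera call takes 0.05 s, during which the arm holds its last target.

TASK

Tighten the red wing knob clockwise to lock the blue bush carriage where it stands, over the drilled hole. Then take the depth gauge from its rest, slide it into the steel bush until its brass collar stops against it, and draw it out again without disturbing the reading. Finish holding the gauge up for reading, level and still, with its tip at least 20 cm above the bench and pointing straight across the bench, away from the robot; leave everything else on the bench where it is.

Things in the scene. Friction and masses are not known exactly. Their poses are not given: they have to be found in the camera images.
- jig: dowelling jig on the end of a pine rail, both fixed to the bench. Origin on the bench under the hole in the rail's end face; x level, into the hole and along the 300 x 60 mm rail; y across it; z up. Hole 12 mm wide, 28 deep, axis 56 above the bench. Aluminium cheeks at y = +-40..52 mm, x = -30..70, 72 high; crossbar at x = 44..70, 86 high; no other fixed part is over 90 high
- bush_mouth (a point): centre of the mouth of the steel bush, on its flat flange (23 mm across) where the gauge's collar stops; x points level into the bore, as in jig. Bore 12.5 mm wide, 56 mm above the bench; it runs 40 mm to the rail's end face, where the hole begins. Behind the 10 mm long flange the blue carriage is 30 mm long, 40 wide and 40 high
- carriage (a joint): place of the blue bush carriage on its two cross rods, along the jig's y, m; 0 = in line with the hole (where it starts). It slides freely (about 1.5 N) until the clamp knob is tight
- clamp (a joint): turn of the red wing knob, rad: 0 = slack, grows clockwise seen from above. Starts at 0 to 0.3, begins to grip at about 0.8, is tight from 1.1, stops at 1.4; takes 0.2 N m slack, 0.3 N m tight. It stays where it is left but for up to 0.15 rad of spring back
- clamp_grip (a point): centre of the red wing knob over the blue carriage, on its upright axis, 102 mm above the bench, 22 mm behind the bush mouth. The wing is a bar 46 mm long, 12 thick, 22 high (90 to 112 mm above the bench); this frame turns with it: x along the bar (along jig's x when the joint is 0), z up. It stands 14 mm clear of the carriage's top on its screw
- gauge: depth gauge, about 100 g, lying level in a wooden rest. Origin on its axis, 60 mm above the bench, at the front face of the brass collar; x towards the tip, z up. Collar 30 mm across, 8 thick; behind it a square wooden handle 20 x 20 mm, x = -103 to -8; in front a round steel stem 10 mm across, bevelled end at x = 40, and from it a yellow pin 6 mm across
- gauge_grip (a point): point on the gauge's axis in its wooden handle, 50 mm behind the collar's front face: free from both sides and from above in the rest
- gauge_tip (a point): end of the gauge's yellow pin, 80 mm in front of the collar's front face while the pin is fully out
- pin (a joint): how far the gauge's pin is pushed back into the stem, m: 0 to 0.004 at the start; about 2.5 N moves it, and it stays where it is pushed. With the collar on the bush and the pin on the bottom of this hole it reads 0.012
- rest: fixed dark wooden rest for the gauge; foot 160 x 70 mm, 14 thick, origin at the centre of its underside, x along the gauge to its tip. Two notched posts: under the handle's rear end (x = -68..-56 mm, 40 wide, 63 high) and under the stem (x = 52..62, 34 wide, 66 high). The gauge's origin lies at x = 35; it lifts straight up
- reading_line (a point): fixed point in the air (nothing to see there) over the middle of the bench's far half, 250 mm above the bench and 0.715 m straight ahead of the robot's base; its x points straight across the bench away from the robot, z up. The gauge is held on the robot's side of it, collar nearer than this, tip pointing the way its x points
- tape: roll of tape lying flat, 90 mm across, 24 mm high; bystander
- eraser: pale green eraser, 58 x 24 x 13 mm; bystander
- glue: yellow glue bottle, 54 mm across, 150 mm high; bystander
- ink: amber ink jar, 50 mm across, 60 mm high; bystander
- sander: cork sanding block, 100 x 60 x 33 mm; bystander
- mallet: wooden hammer lying along x, 270 mm long; bystander
Mind the look-alikes: they are no part of the job. Leave any green look-alike of the gauge alone.

How it is judged (in metres and radians):
On the way, in this order (a step that is already met when the one before it is completed fails the run):
1. the clamp knob is tight with the carriage still over the hole (value of joint clamp above 1 rad and value of joint carriage between -0.004 and 0.004 m), for 0.2 s.
2. the gauge is in the bush with its collar on the flange and its pin pushed back by the hole's bottom (distance between gauge and bush_mouth below 0.003 m and angle between the x axis of gauge and the x axis of bush_mouth, either way round below 0.07 rad and value of joint pin above 0.009 m), for 0.2 s.
3. the gauge is drawn right out of the bush (x of gauge_tip in the frame of bush_mouth below -0.005 m), for 0.1 s.
At the end, for the whole second after the job is handed in: gripper holds the gauge still, clear of jig and rest, tip over 200 mm up, level within 7 degrees, pointing away from the robot within 20 degrees of straight across the bench; pin still reads the hole (9 to 14.5 mm), knob tight (0.9 rad or more), carriage within 4 mm of the hole (contact force between the fingers and gauge above 2 N and height (world z) of gauge_tip above 0.2 m and angle between gauge's own x axis and vertical between 1.45 and 1.69 rad and angle between the x axis of gauge and the x axis of reading_line, either way round below 0.35 rad and x of reading_line in the frame of gauge above 0 m and linear speed of gauge below 0.03 m/s and contact force between gauge and jig below 0.2 N and contact force between gauge and rest below 0.2 N and value of joint pin between 0.009 and 0.0145 m and value of joint clamp above 0.9 rad and value of joint carriage between -0.004 and 0.004 m); the arm keeps its last pose, push and grip.
It fails at once if another thing on the bench is moved by more than 30 mm (distance of any of tape, eraser, glue, ink, sander, mallet from where it was at the start of the episode above 0.03 m).
It fails at once if the gauge falls to the bench (height (world z) of gauge below 0.03 m).
It also fails if it takes over 64 s, if anything falls off the work surface, if the arm or the gripper's body presses on something with over 40 N, if the wrist force passes 120 N, or if a joint passes its speed limit or range.

## Working session

There is one attempt and no reset: what is moved stays moved. The work goes in short steps, Python scripts to look and compute and a shell command to move; the robot and the scene stay as the last step left them, time stands still between calls to the robot, and variables do not carry over. Pictures are saved under pics/ and viewed, and the job is handed in when it is done.

```bash
ls; mkdir -p pics; python3 - <<'E'
from rig import r, optics
import cv2
print(r.sense(), r.pinch_z)
for n in ("side","top"):
    im=optics.grab_frame(n); cv2.imwrite(f"pics/{n}0.png",im); print(n,optics.camera_params(n))
E
```

```text
pics
{'clock': 0.0, 'qpos': array([-1.24140239e+00,  3.53687894e-01,  1.63417201e+00,  6.22787456e-06,
        1.15519207e+00, -2.37258160e-03]), 'qvel': array([-6.45460557e-04,  3.77930053e-04, -7.52118072e-04, -3.99575761e-05,
        2.34363175e-04, -3.74260030e-04]), 'joint_efforts': array([ 2.33097191e-03, -6.05244756e+01, -3.42066979e+01,  1.04087678e-04,
        9.26919834e-03, -9.97257018e-06]), 'eef_pos': array([ 203.42784779, -590.43978024,  230.52065336]), 'tcp_rot': array([-3.14013334e+00, -9.15638715e-06,  3.31763989e-01]), 'contact_force': array([0.02503728, 0.61684862, 0.42750255]), 'wrist_torque': array([ 0.03835987, -0.0469603 ,  0.01816467]), 'opening': 1.0021855626427374} 18.700000000000003
side {'fx': 390.7689377935137, 'fy': 390.7689377935137, 'cx': 273.8174430095266, 'cy': 214.97103350344196, 'eye': array([376.29343417, 885.05550426, 710.3943898 ]), 'rotation': array([ 1.05338117, -0.00654295, -2.94845801])}
top {'fx': 500.8721777763532, 'fy': 500.8721777763532, 'cx': 272.73797649698145, 'cy': 215.21256223347208, 'eye': array([ 207.01254543,  -65.51530149, 1694.31006012]), 'rotation': array([ 0.2157509 , -0.00227247, -1.53212652])}
```

View pics/side0.png

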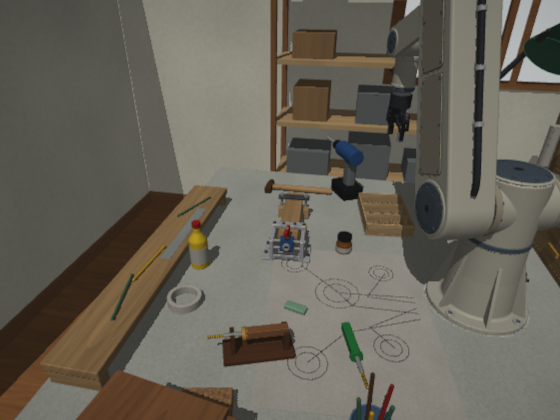

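View pics/top0.png

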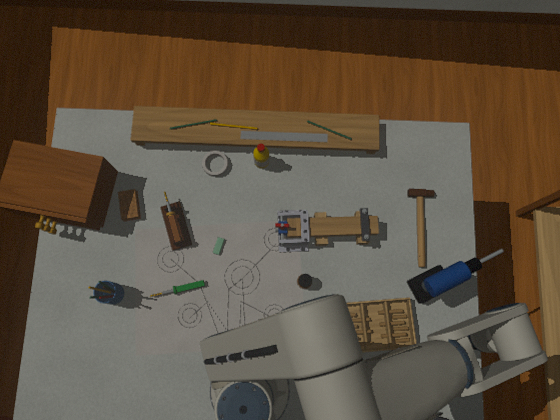

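```bash
cat > h.py <<'E'
import numpy as np, cv2
from scipy.spatial.transform import Rotation as Ro
from rig import r, optics
def cam(n):
    p=optics.camera_params(n); return p, Ro.from_euler('xyz',p['rotation']).as_matrix()
def ray(n,u,v):
    p,R=cam(n); d=np.array([(u-p['cx'])/p['fx'],-(v-p['cy'])/p['fy'],-1.]); d=R@d
    return p['eye'],d/np.linalg.norm(d)
def plane(n,u,v,z):
    e,d=ray(n,u,v); return e+d*(z-e[2])/d[2]
def proj(n,P):
    p,R=cam(n); c=R.T@(np.asarray(P,float)-p['eye']); return np.array([p['cx']+p['fx']*c[0]/-c[2], p['cy']-p['fy']*c[1]/-c[2]])
def tri(a,b):
    e1,d1=ray('top',*a); e2,d2=ray('side',*b)
    A=np.stack([d1,-d2],1); t=np.linalg.lstsq(A,e2-e1,rcond=None)[0]
    p,q=e1+t[0]*d1,e2+t[1]*d2; return (p+q)/2,np.linalg.norm(p-q)
def crop(src,box,k,out):
    im=cv2.imread(src) if isinstance(src,str) else src
    x0,y0,x1,y1=box; cv2.imwrite(out,cv2.resize(im[y0:y1,x0:x1],None,fx=k,fy=k,interpolation=cv2.INTER_CUBIC))
E
python3 - <<'E'
from h import *
crop('pics/top0.png',(260,190,400,260),5.7,'pics/tj.png')
crop('pics/top0.png',(140,180,240,260),7,'pics/tg.png')
crop('pics/side0.png',(250,180,350,270),6.5,'pics/sj.png')
crop('pics/side0.png',(200,310,310,370),7,'pics/sg.png')
E
```

```text
(no output)
```

View pics/tj.png

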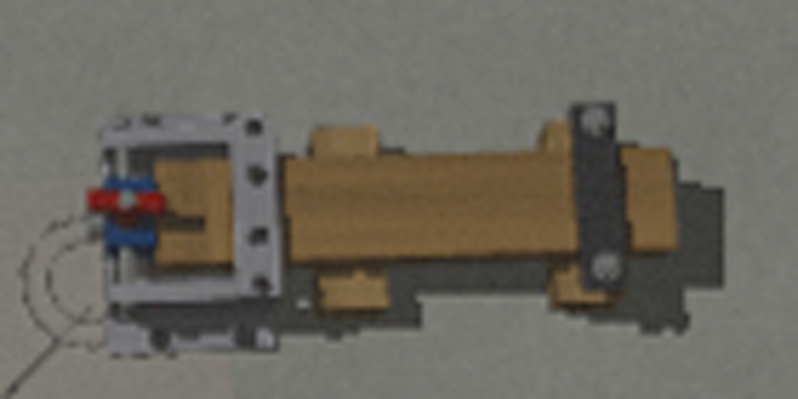

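View pics/tg.png

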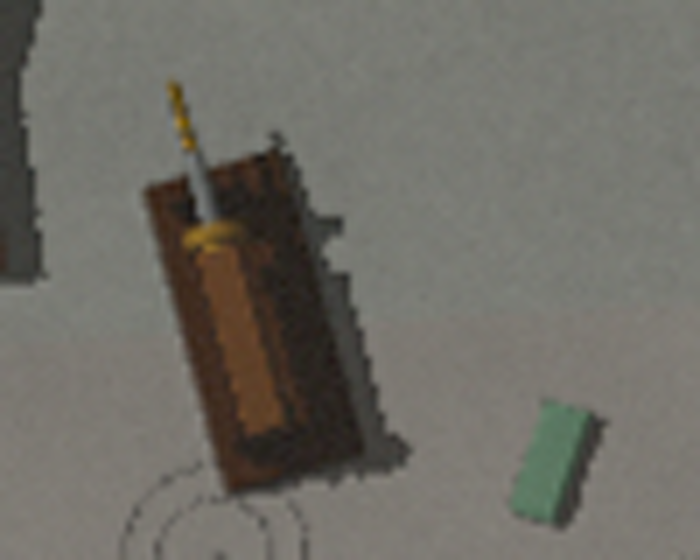

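View pics/sj.png

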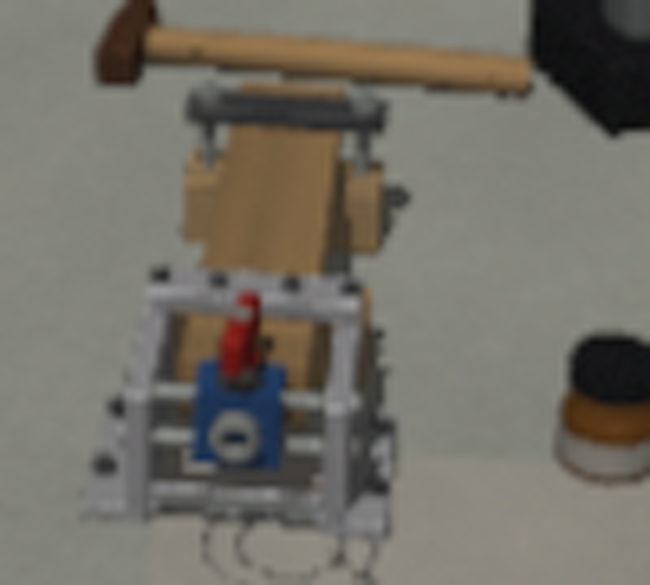

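View pics/sg.png

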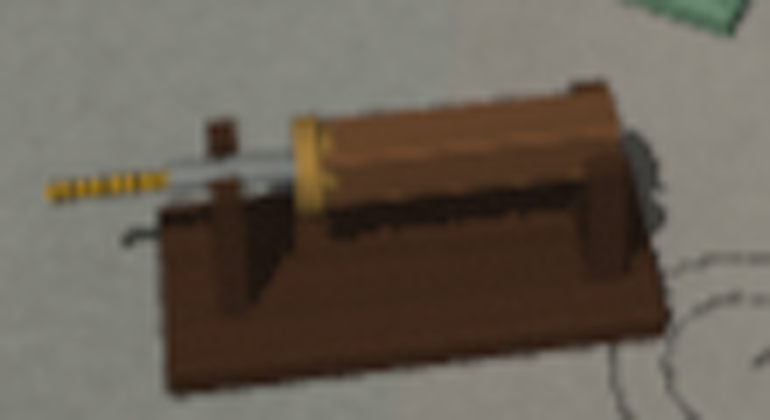

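```bash
cat > meas.py <<'E'
from h import *
def mask(im,lo,hi,box):
    hsv=cv2.cvtColor(im,cv2.COLOR_BGR2HSV); m=cv2.inRange(hsv,np.array(lo),np.array(hi))
    z=np.zeros_like(m); x0,y0,x1,y1=box; z[y0:y1,x0:x1]=m[y0:y1,x0:x1]; return z
def mom(m):
    ys,xs=np.nonzero(m); c=np.array([xs.mean(),ys.mean()]); w,V=np.linalg.eigh(np.cov(np.stack([xs,ys])));
    return len(xs),c,V[:,1],np.sqrt(w)
E
python3 - <<'E'
from meas import *
T=cv2.imread('pics/top0.png');S=cv2.imread('pics/side0.png')
def red(im,b): return mask(im,(0,150,70),(8,255,255),b)|mask(im,(172,150,70),(180,255,255),b)
rt=mom(red(T,(265,210,300,245))); rs=mom(red(S,(275,215,300,245)));print(rt,rs)
print('red tri',tri(rt[1],rs[1]),'top@102',plane('top',*rt[1],102),'side@102',plane('side',*rs[1],102))
a=plane('top',*(rt[1]-8*rt[2]),112);b=plane('top',*(rt[1]+8*rt[2]),112);print('bar dir',np.degrees(np.arctan2(*(b-a)[[1,0]])))
for n,im,b in(('top',T,(265,210,300,245)),('side',S,(270,225,305,260))):
    m=mom(mask(im,(100,120,40),(130,255,255),b));print('blue',n,m[0],m[1],plane(n,*m[1],76))
print('bush side@56',plane('side',286.2,247.2,56))
# rail edges: gradient columns in top
g=cv2.cvtColor(T,cv2.COLOR_BGR2LAB)[:,:,2].astype(float)
for lo,hi in((205,223),(228,242)):
    pts=[]
    for u in range(331,358):
        col=g[lo:hi,u]; d=np.abs(np.diff(col)); d[d<3]=0
        pts.append((u,lo+0.5+(d*np.arange(len(d))).sum()/d.sum()))
    pts=np.array(pts); k=np.polyfit(pts[:,0],pts[:,1],1); res=np.abs(np.polyval(k,pts[:,0])-pts[:,1]).max()
    A=plane('top',331,np.polyval(k,331),80);B=plane('top',358,np.polyval(k,358),80)
    print('edge',k,res,A,B,np.degrees(np.arctan2(*(B-A)[[1,0]])))
E
```

```text
(30, array([281.9       , 224.93333333]), array([-0.99983353, -0.01824608]), array([0.90378181, 4.39780055])) (38, array([286.13157895, 232.42105263]), array([-0.23399856,  0.97223694]), array([1.40379036, 3.09617048]))
red tri (array([525.85556281, -86.70693416,  92.19753009]), np.float64(1.7703558442005807)) top@102 [524.80154787 -86.55691531 102.        ] side@102 [522.5890386  -71.05313549 102.        ]
bar dir 91.17571876952232
blue top 31 [282.35483871 228.22580645] [519.01630273 -88.77900743  76.        ]
blue side 104 [286.67307692 243.05769231] [517.69703882 -54.86151147  76.        ]
bush side@56 [519.92083061 -62.49777219  56.        ]
edge [-1.51953070e-01  2.68160499e+02] 3.7176005919664874 [ 559.26562897 -247.76718254   80.        ] [ 576.61714375 -336.71086383   80.        ] -78.96113860448752
edge [5.02145924e-03 2.32725885e+02] 1.2592023128721337 [ 503.95191662 -248.52869645   80.        ] [ 506.95480892 -336.86618906   80.        ] -88.05307096324042
```

```bash
python3 - <<'E'
from meas import *
T=cv2.imread('pics/top0.png')
k=10
c=T[205:255,262:325]; c=cv2.convertScaleAbs(cv2.resize(c,None,fx=12,fy=12,interpolation=cv2.INTER_CUBIC),alpha=1.5)
for i in range(0,63,5): cv2.putText(c,str(262+i),(i*12,10),0,.35,(0,255,255),1); cv2.line(c,(i*12+6,12),(i*12+6,18),(0,255,255),1)
for i in range(0,50,5): cv2.putText(c,str(205+i),(0,i*12+6),0,.35,(0,255,255),1)
cv2.imwrite('pics/tj2.png',c)
S=cv2.imread('pics/side0.png')
c=S[190:266,258:318]; c=cv2.convertScaleAbs(cv2.resize(c,None,fx=8,fy=8,interpolation=cv2.INTER_CUBIC),alpha=1.4)
for i in range(0,60,5): cv2.putText(c,str(258+i),(i*8,10),0,.3,(0,255,255),1)
for i in range(0,76,5): cv2.putText(c,str(190+i),(0,i*8+6),0,.35,(0,255,255),1)
cv2.imwrite('pics/sj2.png',c)
B=T[:,:,0].astype(int); 
L=cv2.cvtColor(T,cv2.COLOR_BGR2LAB)[:,:,2].astype(int)
for u in (320,335,350): print(u,L[206:245,u])
E
```

```text
320 [132 131 131 132 131 134 142 150 149 151 149 148 148 148 149 152 150 149
 148 150 149 150 151 153 149 150 150 151 149 143 139 137 142 151 150 150
 150 149 139]
335 [131 132 132 132 133 133 132 132 132 131 133 148 149 151 151 151 150 148
 148 149 151 149 151 151 150 150 150 151 151 133 132 130 130 130 130 131
 132 131 132]
350 [131 132 132 132 132 133 131 130 132 132 138 147 149 150 149 149 149 148
 148 150 148 150 150 151 150 149 151 149 144 135 132 131 129 130 132 131
 131 132 132]
```

View pics/tj2.png

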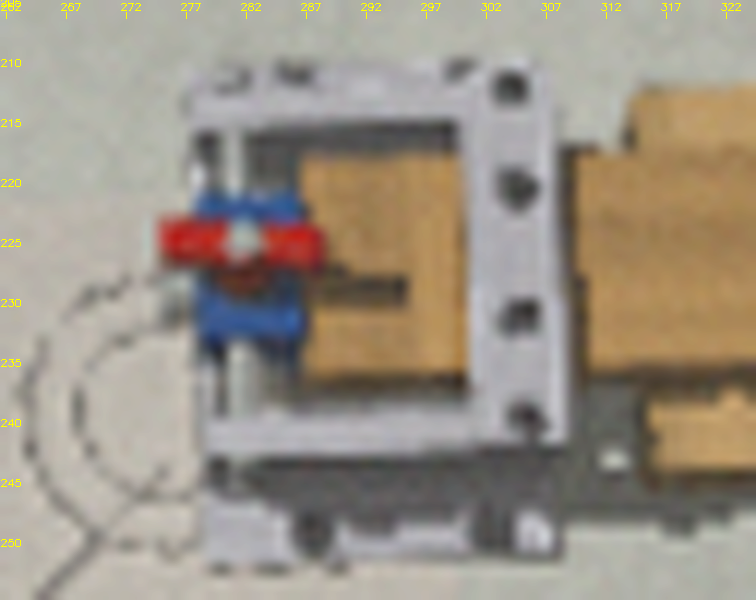

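View pics/sj2.png

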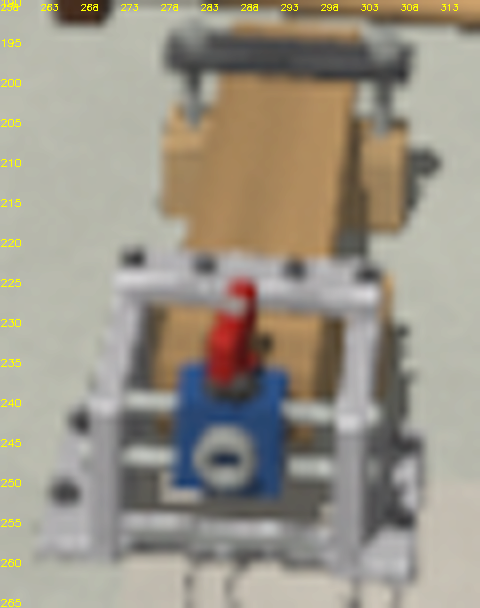

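```bash
python3 - <<'E'
from meas import *
ims=[optics.grab_frame('top') for _ in range(4)]
T=np.mean([cv2.imread('pics/top0.png')]+ims,0).astype(np.float32); cv2.imwrite('pics/topavg.png',T)
L=cv2.cvtColor(T/255,cv2.COLOR_BGR2LAB); lum=L[:,:,0]; bb=L[:,:,2]
def cross(p,lo):
    p=np.asarray(p,float); th=(p.max()+p.min())/2; s=np.sign(p-th); i=np.nonzero(np.diff(s))[0][0]
    return lo+i+(th-p[i])/(p[i+1]-p[i])
def hfit(ch,us,lo,hi,z,name):
    pts=[(u,cross(ch[lo:hi,u],lo)) for u in us]; pts=np.array(pts)
    for _ in range(2):
        k=np.polyfit(pts[:,0],pts[:,1],1); e=np.abs(np.polyval(k,pts[:,0])-pts[:,1]); pts=pts[e<2.5*e.std()+.1]
    A=plane('top',us[0],np.polyval(k,us[0]),z);B=plane('top',us[-1],np.polyval(k,us[-1]),z)
    print(name,np.round(k,4),round(e.max(),2),A[:2].round(1),B[:2].round(1),'deg',round(np.degrees(np.arctan2(*(B-A)[[1,0]])),2))
def vfit(ch,vs,lo,hi,z,name):
    pts=np.array([(v,cross(ch[v,lo:hi],lo)) for v in vs])
    for _ in range(2):
        k=np.polyfit(pts[:,0],pts[:,1],1); e=np.abs(np.polyval(k,pts[:,0])-pts[:,1]); pts=pts[e<2.5*e.std()+.1]
    A=plane('top',np.polyval(k,vs[0]),vs[0],z);B=plane('top',np.polyval(k,vs[-1]),vs[-1],z)
    print(name,np.round(k,4),round(e.max(),2),A[:2].round(1),B[:2].round(1),'deg-90',round(np.degrees(np.arctan2(*(A-B)[[1,0]]))-90,2))
for z in (56,80,86): hfit(bb,range(330,356),211,223,z,f'rail far z{z}'); hfit(bb,range(330,356),228,242,z,f'rail near z{z}')
hfit(lum,range(284,299),212,217,72,'far cheek inner')
hfit(lum,range(284,299),236,241,72,'near cheek inner')
hfit(lum,range(284,299),240,246,72,'near cheek outer')
vfit(bb,range(219,234),297,304,86,'crossbar left')
vfit(lum,range(219,234),304,311,86,'crossbar right')
E
```

```text
rail far z56 [-3.41000e-02  2.27981e+02] 0.8 [ 568.3 -247.1] [ 574.5 -330.7] deg -85.76
rail near z56 [-2.180000e-02  2.418981e+02] 0.13 [ 507.1 -247.9] [ 512.2 -330.9] deg -86.5
rail far z80 [-3.41000e-02  2.27981e+02] 0.8 [ 563.  -244.4] [ 569.1 -326.8] deg -85.76
rail near z80 [-2.180000e-02  2.418981e+02] 0.13 [ 502.8 -245.3] [ 507.8 -327. ] deg -86.5
rail far z86 [-3.41000e-02  2.27981e+02] 0.8 [ 561.6 -243.8] [ 567.7 -325.9] deg -85.76
rail near z86 [-2.180000e-02  2.418981e+02] 0.13 [ 501.7 -244.6] [ 506.6 -326.1] deg -86.5
far cheek inner [-3.600000e-02  2.250446e+02] 0.19 [565.2 -92.7] [ 568.7 -139.1] deg -85.65
near cheek inner [-2.880000e-02  2.468029e+02] 0.3 [485.3 -95.4] [ 488.4 -141.3] deg -86.09
near cheek outer [-1.350000e-02  2.463087e+02] 0.16 [472.5 -95.9] [ 474.9 -141.7] deg -86.98
crossbar left [3.770000e-02 2.918087e+02] 0.17 [ 550.2 -145.7] [ 503.6 -148.7] deg-90 -86.34
crossbar right [1.349000e-01 2.769893e+02] 1.63 [ 551.  -166.9] [ 504.6 -174.2] deg-90 -81.08[ WARN:0@14.462] global loadsave.cpp:1063 imwrite_ Unsupported depth image for selected encoder is fallbacked to CV_8U.
```

```bash
python3 - <<'E'
from meas import *
def c(x,y,k,o): return ((x+.5)/k-.5+o[0],(y+.5)/k-.5+o[1])
t=[c(x,y,7,(140,180)) for x,y in((172,82),(213,237),(262,432))]
s=[c(x,y,7,(200,310)) for x,y in((48,191),(308,163))]
print('top tip',plane('top',*t[0],61),'collar',plane('top',*t[1],65),'handle end top',plane('top',*t[2],70))
print('side tip',plane('side',*s[0],60),'collar',plane('side',*s[1],60))
T=cv2.imread('pics/topavg.png'); 
# handle mask: brighter brown; collar+pin yellow
m=mask(T,(5,100,75),(18,255,255),(160,212,190,245)); q=mom(m); print('handle',q, plane('top',*q[1],70))
a=plane('top',*(q[1]-10*q[2]),70);b=plane('top',*(q[1]+10*q[2]),70);d=a-b;print('dir',np.degrees(np.arctan2(d[1],d[0])))
k=plane('top',*c(127,300,5.7,(260,190)),114) ; 
print('knob boss',plane('top',*c((281.7-262)*12,(224.7-205)*12,12,(262,205)),114))
S=cv2.imread('pics/side0.png')
m=mask(S,(5,90,60),(16,255,255),(244,318,290,340)); q=mom(m);print(q)
cv2.imwrite('pics/m.png',cv2.resize(np.hstack([mask(T,(5,100,75),(18,255,255),(160,212,190,245))[200:260,140:220],m[310:370,220:300]]),None,fx=5,fy=5))
E
```

```text
top tip [633.04322952 313.70393577  61.        ] collar [556.65054419 286.80131054  65.        ] handle end top [463.06456459 255.05409062  70.        ]
side tip [632.03384732 317.30737707  60.        ] collar [556.0199124 290.2462543  60.       ]
handle (159, array([173.50943396, 227.28930818]), array([0.27388055, 0.96176371]), array([1.70332289, 8.22470071])) [509.27021647 270.28181684  70.        ]
dir 20.06146115999803
knob boss [524.59097801 -84.20290274 114.        ]
(491, array([267.04887984, 330.43788187]), array([-0.99132464,  0.13143614]), array([ 3.45645419, 11.92575803]))
```

View pics/m.png

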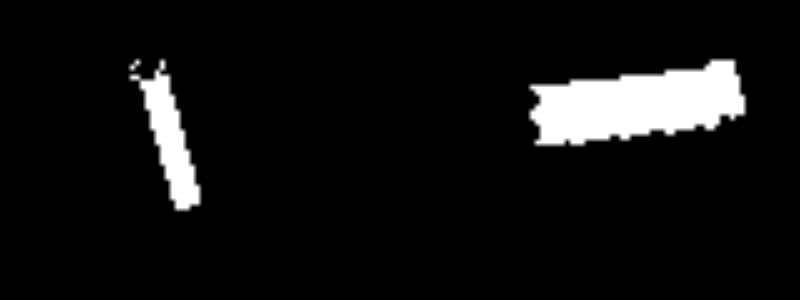

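```bash
cat > go.py <<'E'
import sys
from h import *
def rel(x,y,z,yaw):
    s=r.sense(); R=Ro.from_euler('xyz',s['tcp_rot']); d=R.inv().apply(np.array([x,y,z])-s['eef_pos'])
    w=(R.inv()*Ro.from_euler('xyz',[np.pi,0,np.radians(yaw)])).as_rotvec()
    print('t',round(s['clock'],2),'pos',s['eef_pos'].round(1),'rpy',np.degrees(s['tcp_rot']).round(2),'F',s['contact_force'].round(1),'M',s['wrist_torque'].round(2),'open',round(s['opening']*85.4,1))
    print('dp',d.round(2),'ang',w.round(4))
rel(*map(float,sys.argv[1:5]))
E
python3 go.py 524.6 -85 330 91.5
```

```text
t 0.3 pos [ 203.6 -590.8  231.1] rpy [-179.98    0.     19.01] F [ 0.8  0.1 -0. ] M [-0.05  0.09  0.04] open 85.5
dp [ 468.3  -373.65  -98.8 ] ang [-3.0000e-04 -2.0000e-04 -1.2651e+00]
```

```bash
python3 -m creep '[{"dp":[0,0,-40],"angular":[0,0,0],"fingers":60},{"dp":[0,0,-80],"angular":[0,0,0],"fingers":50},{"dp":[0,0,-100],"angular":[0,0,0],"fingers":40}]' 20; python3 go.py 524.6 -85 330 91.5
```

```text
clock: 0.55
eef_pos: [204.0, -592.0, 335.7]
tcp_rot: [3.137, -0.0, 0.332]
contact_force: [-1.3, -0.4, 1.2]
opening: 0.601
t 0.55 pos [ 204.  -592.   335.7] rpy [179.75  -0.    19.01] F [-1.3 -0.4  1.2] M [ 0.04  0.01 -0.02] open 51.3
dp [ 468.28 -374.98    4.09] ang [ 0.0038  0.0027 -1.2652]
```

```bash
python3 -m creep '[{"dp":[31,-25,0],"angular":[0,0,-0.12],"fingers":40},{"dp":[62,-50,0],"angular":[0,0,-0.24],"fingers":40},{"dp":[93,-75,0],"angular":[0,0,-0.36],"fingers":40},{"dp":[124,-100,0],"angular":[0,0,-0.48],"fingers":40},{"dp":[156,-125,0],"angular":[0,0,-0.6],"fingers":40}]'; python3 go.py 524.6 -85 330 91.5
```

```text
clock: 0.97
eef_pos: [310.8, -420.3, 331.3]
tcp_rot: [3.141, 0.0, 0.937]
contact_force: [0.2, 0.7, 0.5]
opening: 0.463
t 0.97 pos [ 310.8 -420.3  331.3] rpy [179.99   0.    53.69] F [0.2 0.7 0.5] M [-0.02 -0.04  0.01] open 39.5
dp [396.83 -26.24   1.32] ang [ 2.000e-04  1.000e-04 -6.599e-01]
```

```bash
python3 -m creep '[{"dp":[40,-3,0],"angular":[0,0,-0.12],"fingers":40},{"dp":[80,-5,0],"angular":[0,0,-0.24],"fingers":40},{"dp":[120,-8,0],"angular":[0,0,-0.36],"fingers":40},{"dp":[160,-11,0],"angular":[0,0,-0.48],"fingers":40},{"dp":[200,-13,0],"angular":[0,0,-0.6],"fingers":40}]'; python3 go.py 524.6 -85 200 91.5
```

```text
clock: 1.38
eef_pos: [419.7, -251.8, 331.5]
tcp_rot: [3.141, 0.0, 1.538]
contact_force: [1.1, -0.5, -0.1]
opening: 0.468
t 1.38 pos [ 419.7 -251.8  331.5] rpy [1.7998e+02 1.0000e-02 8.8100e+01] F [ 1.1 -0.5 -0.1] M [-0.03 -0.02  0.01] open 40.0
dp [170.17  99.22 131.53] ang [ 0.0004  0.0002 -0.0594]
```

```bash
python3 -m creep '[{"dp":[35,20,20],"angular":[0,0,-0.05],"fingers":40},{"dp":[70,40,45],"angular":[0,0,-0.06],"fingers":40},{"dp":[105,60,70],"angular":[0,0,-0.06],"fingers":40},{"dp":[140,80,100],"angular":[0,0,-0.06],"fingers":40},{"dp":[170,99,131],"angular":[0,0,-0.06],"fingers":40}]'; python3 go.py 524.6 -85 170 91.5; python3 - <<'E'
from meas import *
for n in('side','top'):
    im=optics.grab_frame(n); cv2.imwrite(f'pics/{n}1.png',im)
    p=r.sense()['eef_pos']; q=proj(n,p); print(n,q)
    x,y=q.round().astype(int)-30; crop(im,(x,y,x+60,y+70),8,f'pics/{n}1c.png'); print(x,y)
E
```

```text
clock: 1.8
eef_pos: [513.4, -104.3, 218.2]
tcp_rot: [3.14, 0.0, 1.592]
contact_force: [1.3, -0.7, 0.7]
opening: 0.465
t 1.8 pos [ 513.4 -104.3  218.2] rpy [1.799e+02 2.000e-02 9.123e+01] F [ 1.3 -0.7  0.7] M [-0.02  0.02  0.02] open 39.7
dp [19.11 11.52 48.19] ang [ 0.0017  0.0003 -0.0047]
side [291.84590336 194.29548008]
262 164
top [287.7436882 221.993259 ]
258 192
```

View pics/side1c.png

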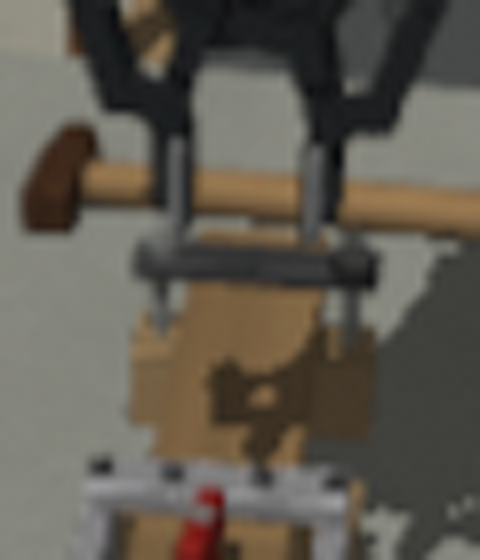

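View pics/top1c.png

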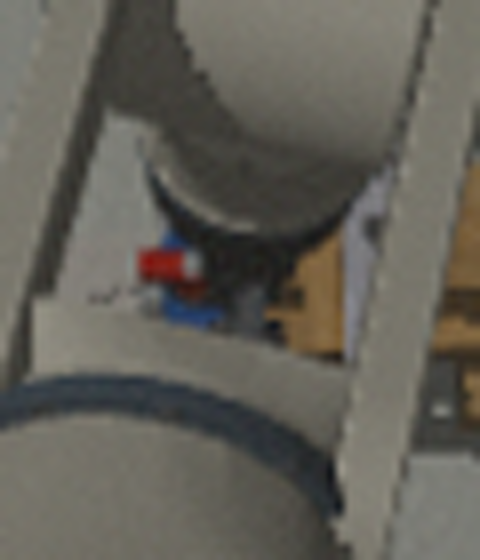

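```bash
python3 - <<'E'
from meas import *
print(plane('side',285.75,246.7,56), proj('side',[522.9,-63,56]),proj('top',[522.9,-63,56]))
S=cv2.imread('pics/side0.png').astype(float)
for v in (243,245,247,249): print(v,[tuple(int(a) for a in S[v,u]) for u in range(279,296)])
# near-camera posts: front inner edges at jig (-30,+-40), z 40
c=np.radians(-86.1);ex=np.array([np.cos(c),np.sin(c),0]);ey=np.array([-np.sin(c),np.cos(c),0]);o=np.array([525.7,-103,0])
for y in(-52,-40,40,52): print(y,proj('side',o-30*ex+y*ey+[0,0,56]),proj('side',o-30*ex+y*ey+[0,0,72]))
print([int(S[247,u].mean()) for u in range(262,312)])
E
```

```text
[521.65954418 -64.81191308  56.        ] [285.23519787 246.99116145] [274.53247616 227.91698037]
243 [(56, 54, 56), (76, 53, 38), (81, 51, 29), (81, 50, 28), (83, 59, 44), (92, 82, 75), (98, 91, 86), (96, 90, 85), (91, 80, 73), (84, 63, 49), (81, 52, 32), (81, 51, 29), (81, 50, 28), (77, 48, 27), (56, 43, 37), (40, 47, 53), (50, 64, 77)]
245 [(71, 63, 56), (80, 55, 37), (82, 49, 28), (85, 67, 56), (100, 100, 97), (104, 107, 106), (100, 104, 102), (101, 104, 103), (101, 106, 105), (94, 97, 96), (81, 72, 65), (80, 54, 36), (81, 50, 29), (74, 46, 27), (55, 45, 41), (46, 53, 57), (44, 54, 61)]
247 [(111, 104, 96), (90, 67, 51), (83, 51, 30), (94, 91, 88), (84, 88, 86), (61, 59, 56), (49, 36, 29), (48, 34, 25), (54, 45, 38), (83, 84, 82), (74, 74, 71), (76, 54, 42), (81, 50, 29), (74, 46, 27), (61, 52, 47), (91, 94, 93), (100, 104, 102)]
249 [(92, 83, 78), (83, 56, 37), (82, 51, 30), (83, 59, 42), (88, 82, 78), (97, 100, 98), (108, 112, 110), (112, 115, 114), (101, 105, 103), (88, 90, 88), (66, 59, 54), (74, 47, 30), (81, 51, 29), (76, 49, 31), (63, 57, 54), (79, 83, 82), (90, 94, 93)]
-52 [302.9810093  246.41255046] [303.21682041 241.91263438]
-40 [298.94338722 246.10647271] [299.15123852 241.60938151]
40 [272.24860865 244.08283665] [272.27313077 239.60453608]
52 [268.27748507 243.78179992] [268.27496179 239.30631156]
[130, 130, 130, 128, 126, 125, 112, 108, 109, 108, 91, 99, 115, 124, 128, 125, 125, 103, 69, 54, 91, 86, 58, 38, 35, 45, 83, 73, 57, 53, 49, 53, 92, 102, 102, 104, 109, 97, 103, 109, 109, 82, 80, 70, 60, 62, 92, 106, 92, 118]
```

```bash
python3 -m creep '[{"dp":[0,0,0],"angular":[0,0,0],"fingers":40},{"dp":[0,0,0],"angular":[0,0,0],"fingers":36}]';  python3 go.py 524.3 -84.7 130 91.5
```

```text
clock: 2.07
eef_pos: [512.5, -106.5, 219.0]
tcp_rot: [3.141, 0.0, 1.592]
contact_force: [-0.4, 0.3, 0.6]
opening: 0.42
t 2.07 pos [ 512.5 -106.5  219. ] rpy [1.7999e+02 2.0000e-02 9.1230e+01] F [-0.4  0.3  0.6] M [ 0.05 -0.02  0.04] open 35.9
dp [21.61 12.3  88.96] ang [ 0.0002  0.0004 -0.0047]
```

```bash
python3 -m creep '[{"dp":[11,6,20],"angular":[0,0,-0.005],"fingers":36},{"dp":[21.6,12.3,45],"angular":[0,0,-0.005],"fingers":36},{"dp":[21.6,12.3,75],"angular":[0,0,-0.005],"fingers":36},{"dp":[21.6,12.3,89],"angular":[0,0,-0.005],"fingers":36},{"dp":[21.6,12.3,89],"angular":[0,0,-0.005],"fingers":36}]';  python3 go.py 524.3 -84.7 85 91.5; python3 - <<'E'
from meas import *
for n in('side','top'):
    im=optics.grab_frame(n); cv2.imwrite(f'pics/{n}2.png',im)
    q=proj(n,[524.3,-84.7,102]); print(n,q)
    x,y=q.round().astype(int)-30; crop(im,(x,y,x+60,y+60),9,f'pics/{n}2c.png'); print(x,y)
E
```

```text
clock: 2.48
eef_pos: [522.5, -85.2, 127.8]
tcp_rot: [-3.138, -0.0, 1.595]
contact_force: [-1.1, -0.3, -0.5]
opening: 0.419
t 2.48 pos [522.5 -85.2 127.8] rpy [-1.7981e+02 -2.0000e-02  9.1410e+01] F [-1.1 -0.3 -0.5] M [-0.01 -0.02  0.02] open 35.7
dp [ 0.46  1.98 42.8 ] ang [-0.0033 -0.0004 -0.0016]
side [286.32283322 229.94183764]
256 200
top [281.3219903  225.06305295]
251 195
```

View pics/side2c.png

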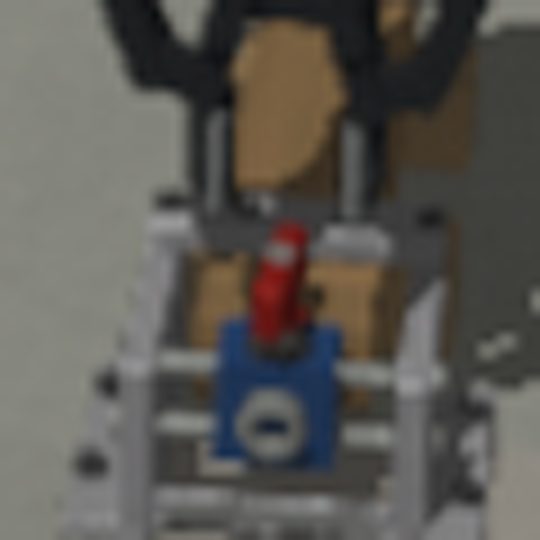

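View pics/top2c.png

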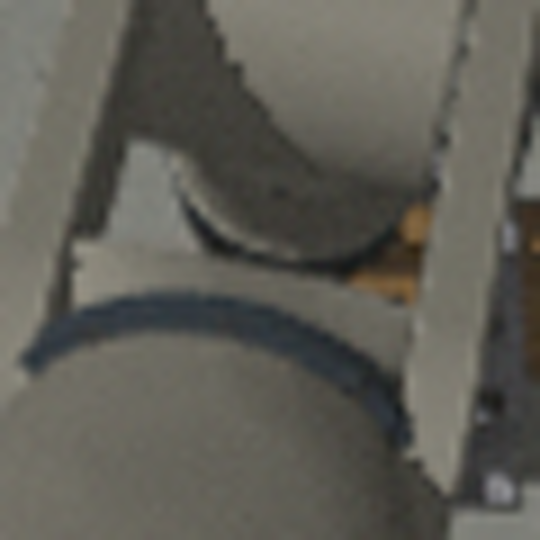

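```bash
python3 -m creep '[{"dp":[0,0,15],"angular":[0,0,0],"fingers":36},{"dp":[0,0,30],"angular":[0,0,0],"fingers":36},{"dp":[0,0,45],"angular":[0,0,0],"fingers":36},{"dp":[0,0,45],"angular":[0,0,0],"fingers":34},{"dp":[0,0,45],"angular":[0,0,0],"fingers":30}]';  python3 go.py 524.3 -84.7 85 91.5
```

```text
clock: 3.0
eef_pos: [524.9, -84.9, 85.9]
tcp_rot: [3.14, 0.0, 1.596]
contact_force: [1.0, -0.6, -0.1]
opening: 0.354
t 3.0 pos [524.9 -84.9  85.9] rpy [1.7993e+02 2.0000e-02 9.1450e+01] F [ 1.  -0.6 -0.1] M [-0.03 -0.    0.05] open 30.2
dp [ 0.26 -0.6   0.88] ang [ 0.0013  0.0003 -0.0009]
```

Close on the knob with a light grip.

```bash
python3 -m creep '[{"dp":[0.2,-0.4,0.5],"angular":[0,0,0],"fingers":22},{"dp":[0.2,-0.4,0.5],"angular":[0,0,0],"fingers":16},{"dp":[0.2,-0.4,0.5],"angular":[0,0,0],"fingers":12},{"dp":[0.2,-0.4,0.5],"angular":[0,0,0],"fingers":9},{"dp":[0.2,-0.4,0.5],"angular":[0,0,0],"fingers":8}]' 25;  python3 go.py 524.3 -84.7 85 91.5;python3 -m creep '[{"dp":[0,0,0],"angular":[0,0,0],"fingers":8},{"dp":[0,0,0],"angular":[0,0,0],"fingers":8}]' 25;  python3 go.py 524.3 -84.7 85 91.5;python3 - <<'E'
from meas import *
for n in('side',):
    im=optics.grab_frame(n); cv2.imwrite(f'pics/{n}3.png',im)
    crop(im,(256,200,316,260),9,f'pics/{n}3c.png')
E
```

```text
clock: 3.42
eef_pos: [524.7, -84.4, 85.4]
tcp_rot: [3.14, 0.0, 1.597]
contact_force: [-0.8, -1.5, 7.9]
opening: 0.14
t 3.42 pos [524.7 -84.4  85.4] rpy [1.7988e+02 3.0000e-02 9.1480e+01] F [-0.8 -1.5  7.9] M [-0.16  0.27 -0.19] open 12.0
dp [-0.33 -0.44  0.39] ang [ 0.002   0.0005 -0.0004]
clock: 3.58
eef_pos: [524.8, -84.4, 85.4]
tcp_rot: [3.14, 0.001, 1.597]
contact_force: [-1.6, -0.2, 7.3]
opening: 0.143
t 3.58 pos [524.8 -84.4  85.4] rpy [1.7988e+02 3.0000e-02 9.1480e+01] F [-1.6 -0.2  7.3] M [-0.15  0.25 -0.2 ] open 12.2
dp [-0.32 -0.48  0.38] ang [ 0.002   0.0005 -0.0004]
```

View pics/side3c.png

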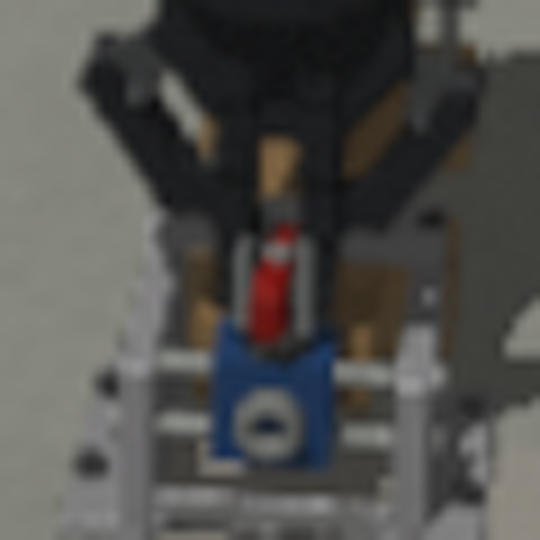

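```bash
python3 -m creep '[{"dp":[0,-0.7,0],"angular":[0,0,0.06],"fingers":8},{"dp":[0,-0.7,0],"angular":[0,0,0.15],"fingers":8},{"dp":[0,-0.7,0],"angular":[0,0,0.25],"fingers":8},{"dp":[0,-0.7,0],"angular":[0,0,0.35],"fingers":8},{"dp":[0,-0.7,0],"angular":[0,0,0.4],"fingers":8}]' 40;  python3 go.py 524.1 -84.7 85 91.5
```

```text
clock: 4.05
eef_pos: [524.4, -84.5, 85.4]
tcp_rot: [3.139, -0.0, 1.192]
contact_force: [-0.8, -1.1, 8.0]
opening: 0.136
t 4.05 pos [524.4 -84.5  85.4] rpy [ 1.7984e+02 -1.0000e-02  6.8290e+01] F [-0.8 -1.1  8. ] M [-0.17  0.13  0.12] open 11.6
dp [-0.27 -0.17  0.44] ang [ 2.700e-03  4.000e-04 -4.052e-01]
```

```bash
python3 -m creep '[{"dp":[0,0,0],"angular":[0,0,0.08],"fingers":8},{"dp":[0,0,0],"angular":[0,0,0.16],"fingers":8},{"dp":[0,0,0],"angular":[0,0,0.24],"fingers":8},{"dp":[0,0,0],"angular":[0,0,0.32],"fingers":8},{"dp":[0,0,0],"angular":[0,0,0.32],"fingers":8}]' 40;  python3 go.py 524.1 -84.7 85 91.5;python3 - <<'E'
from meas import *
for n in('side',):
    im=optics.grab_frame(n); cv2.imwrite(f'pics/{n}4.png',im)
    crop(im,(256,200,316,260),9,f'pics/{n}4c.png')
E
```

```text
clock: 4.47
eef_pos: [524.2, -84.4, 85.4]
tcp_rot: [3.14, -0.001, 0.872]
contact_force: [-0.7, -0.8, 8.6]
opening: 0.131
t 4.47 pos [524.2 -84.4  85.4] rpy [ 1.7988e+02 -5.0000e-02  4.9970e+01] F [-0.7 -0.8  8.6] M [-0.15  0.28 -0.19] open 11.2
dp [-0.27  0.14  0.42] ang [ 2.300e-03 -2.000e-04 -7.248e-01]
```

View pics/side4c.png

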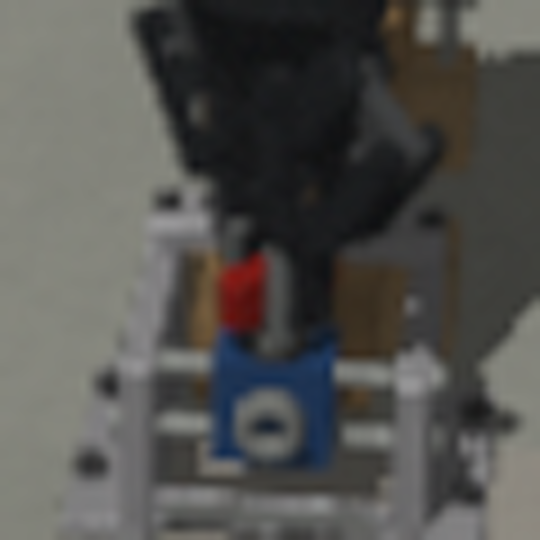

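```bash
python3 - <<'E'
from meas import *
t=cv2.imread('pics/side2.png')[240:254,277:296]
for k in('0','3','4'):
    im=cv2.imread(f'pics/side{k}.png')[234:260,270:303]
    R=cv2.matchTemplate(im,t,cv2.TM_CCOEFF_NORMED); _,v,_,(x,y)=cv2.minMaxLoc(R)
    a,b,c=R[y,x-1:x+2]; print(k,v,x+.5*(a-c)/(a-2*b+c)-7,y-6)
E
python3 -m creep '[{"dp":[0,0,0],"angular":[0,0,0.08],"fingers":8},{"dp":[0,0,0],"angular":[0,0,0.16],"fingers":8},{"dp":[0,0,0],"angular":[0,0,0.24],"fingers":8},{"dp":[0,0,0],"angular":[0,0,0.3],"fingers":8},{"dp":[0,0,0],"angular":[0,0,0.3],"fingers":8}]' 50;  python3 go.py 524.1 -84.7 85 91.5
```

```text
0 0.9993124008178711 -0.0006942749 0
3 0.9739961624145508 -0.23606825 0
4 0.9722620248794556 -0.22003317 0
clock: 4.93
eef_pos: [524.1, -84.2, 85.5]
tcp_rot: [3.14, -0.001, 0.573]
contact_force: [-2.0, 0.5, 9.7]
opening: 0.131
t 4.93 pos [524.1 -84.2  85.5] rpy [ 1.7992e+02 -8.0000e-02  3.2840e+01] F [-2.   0.5  9.7] M [-0.03  0.32 -0.12] open 11.2
dp [-0.22  0.43  0.47] ang [ 2.0000e-03 -6.0000e-04 -1.0238e+00]
```

```bash
python3 -m creep '[{"dp":[0,0,0],"angular":[0,0,0.06],"fingers":8},{"dp":[0,0,0],"angular":[0,0,0.12],"fingers":8},{"dp":[0,0,0],"angular":[0,0,0.18],"fingers":8},{"dp":[0,0,0],"angular":[0,0,0.24],"fingers":8},{"dp":[0,0,0],"angular":[0,0,0.26],"fingers":8}]' 50;  python3 go.py 524.1 -84.7 85 91.5;python3 -m creep '[{"dp":[0,0,0],"angular":[0,0,0],"fingers":8},{"dp":[0,0,0],"angular":[0,0,0],"fingers":8},{"dp":[0,0,0],"angular":[0,0,0],"fingers":8}]' 50;  python3 go.py 524.1 -84.7 85 91.5;
```

```text
clock: 5.35
eef_pos: [524.0, -84.1, 85.5]
tcp_rot: [3.141, -0.002, 0.314]
contact_force: [-2.7, 1.6, 9.8]
opening: 0.131
t 5.35 pos [524.  -84.1  85.5] rpy [ 1.7996e+02 -1.0000e-01  1.7980e+01] F [-2.7  1.6  9.8] M [0.18 0.43 0.23] open 11.2
dp [-0.11  0.6   0.48] ang [ 1.8000e-03 -1.0000e-03 -1.2832e+00]
clock: 5.6
eef_pos: [524.0, -84.1, 85.5]
tcp_rot: [3.141, -0.002, 0.317]
contact_force: [-2.2, 0.7, 9.3]
opening: 0.13
t 5.6 pos [524.  -84.1  85.5] rpy [ 1.7996e+02 -1.0000e-01  1.8150e+01] F [-2.2  0.7  9.3] M [ 0.19  0.36 -0.02] open 11.1
dp [-0.11  0.62  0.48] ang [ 1.7000e-03 -1.1000e-03 -1.2802e+00]
```

```bash
python3 -m creep '[{"dp":[0,0,0],"angular":[0,0,0],"fingers":14},{"dp":[0,0,0],"angular":[0,0,0],"fingers":22},{"dp":[0,0,0],"angular":[0,0,0],"fingers":30},{"dp":[0,0,0],"angular":[0,0,0],"fingers":30}]' 40;python3 -m creep '[{"dp":[0,0,-15],"angular":[0,0,0],"fingers":30},{"dp":[0,0,-40],"angular":[0,0,0],"fingers":30},{"dp":[0,0,-80],"angular":[0,0,0],"fingers":30},{"dp":[0,0,-120],"angular":[0,0,0],"fingers":40},{"dp":[0,0,-150],"angular":[0,0,0],"fingers":60}]'; python3 go.py 512 271.4 240 199.5;python3 - <<'E'
from meas import *
im=optics.grab_frame('side'); cv2.imwrite(f'pics/side5.png',im)
crop(im,(256,200,316,260),9,f'pics/side5c.png')
t=cv2.imread('pics/side0.png')[240:254,277:296]
im=im[234:260,270:303]
R=cv2.matchTemplate(im,t,cv2.TM_CCOEFF_NORMED); _,v,_,(x,y)=cv2.minMaxLoc(R)
a,b,c=R[y,x-1:x+2]; print(v,x+.5*(a-c)/(a-2*b+c)-7,y-6)
E
```

```text
clock: 5.93
eef_pos: [523.2, -84.1, 84.1]
tcp_rot: [3.142, -0.0, 0.317]
contact_force: [-0.1, -0.7, -0.3]
opening: 0.352
clock: 6.35
eef_pos: [523.6, -84.2, 236.9]
tcp_rot: [3.141, -0.002, 0.317]
contact_force: [1.1, 0.3, -0.4]
opening: 0.594
t 6.35 pos [523.6 -84.2 236.9] rpy [ 1.7996e+02 -9.0000e-02  1.8160e+01] F [ 1.1  0.3 -0.4] M [-0.   -0.03  0.01] open 50.8
dp [  99.81 -341.48   -3.21] ang [-2.3000e-03 -1.2000e-03  3.1181e+00]
0.9754531383514404 -0.21994257 0
```

View pics/side5c.png

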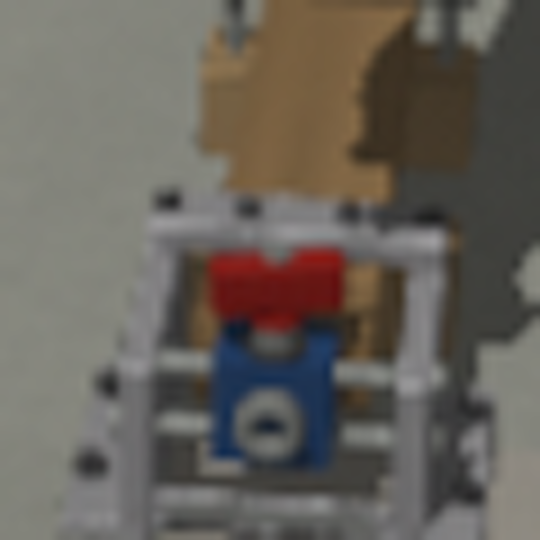

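```bash
python3 -m creep '[{"dp":[10,-34,0],"angular":[0,0,-0.12],"fingers":80},{"dp":[20,-68,0],"angular":[0,0,-0.24],"fingers":80},{"dp":[30,-102,0],"angular":[0,0,-0.36],"fingers":80},{"dp":[40,-136,0],"angular":[0,0,-0.48],"fingers":80},{"dp":[50,-170,0],"angular":[0,0,-0.6],"fingers":80}]'; python3 go.py 512 271.4 240 199.5
```

```text
clock: 6.82
eef_pos: [517.3, 94.5, 233.8]
tcp_rot: [3.142, -0.0, 0.922]
contact_force: [1.3, 0.0, 0.6]
opening: 0.935
t 6.82 pos [517.3  94.5 233.8] rpy [180.    -0.    52.84] F [1.3 0.  0.6] M [-0.01  0.03  0.05] open 79.9
dp [ 137.82 -111.11   -6.18] ang [ 0.     -0.     -2.5597]
```

```bash
python3 -m creep '[{"dp":[28,-22,0],"angular":[0,0,-0.12],"fingers":80},{"dp":[56,-44,0],"angular":[0,0,-0.24],"fingers":80},{"dp":[84,-68,0],"angular":[0,0,-0.36],"fingers":80},{"dp":[112,-90,0],"angular":[0,0,-0.48],"fingers":80},{"dp":[138,-111,-6],"angular":[0,0,-0.6],"fingers":80}]'; python3 go.py 512 271.4 240 199.5;  python3 -m creep '[{"dp":[0,0,0],"angular":[0,0,-0.12],"fingers":80},{"dp":[0,0,0],"angular":[0,0,-0.24],"fingers":80},{"dp":[0,0,0],"angular":[0,0,-0.36],"fingers":80},{"dp":[0,0,0],"angular":[0,0,-0.48],"fingers":80},{"dp":[0,0,0],"angular":[0,0,-0.6],"fingers":80}]'; python3 go.py 512 271.4 240 199.5;python3 -m creep '[{"dp":[0,0,0],"angular":[0,0,-0.12],"fingers":80},{"dp":[0,0,0],"angular":[0,0,-0.24],"fingers":80},{"dp":[0,0,0],"angular":[0,0,-0.36],"fingers":80},{"dp":[0,0,0],"angular":[0,0,-0.48],"fingers":80},{"dp":[0,0,0],"angular":[0,0,-0.6],"fingers":80}]'; python3 go.py 512 271.4 240 199.5
```

```text
clock: 7.23
eef_pos: [512.5, 271.7, 238.7]
tcp_rot: [-3.14, 0.001, 1.523]
contact_force: [0.1, -0.8, 0.3]
opening: 0.936
t 7.23 pos [512.5 271.7 238.7] rpy [-1.799e+02  5.000e-02  8.726e+01] F [ 0.1 -0.8  0.3] M [-0.05 -0.    0.02] open 79.9
dp [-0.36 -0.45 -1.34] ang [-2.1000e-03 -1.1000e-03 -1.9589e+00]
clock: 7.65
eef_pos: [513.3, 270.1, 239.5]
tcp_rot: [-3.141, 0.0, 2.123]
contact_force: [0.6, -0.0, 0.5]
opening: 0.935
t 7.65 pos [513.3 270.1 239.5] rpy [-179.96    0.    121.64] F [ 0.6 -0.   0.5] M [ 0.01 -0.02  0.02] open 79.9
dp [ 1.78 -0.47 -0.54] ang [-6.0000e-04 -4.0000e-04 -1.3589e+00]
clock: 8.07
eef_pos: [513.4, 270.0, 239.5]
tcp_rot: [-3.141, -0.0, 2.723]
contact_force: [-0.3, -0.1, 1.0]
opening: 0.936
t 8.07 pos [513.4 270.  239.5] rpy [-1.7997e+02 -2.0000e-02  1.5600e+02] F [-0.3 -0.1  1. ] M [ 0.03 -0.02  0.02] open 79.9
dp [ 1.83  0.74 -0.5 ] ang [-3.000e-04 -6.000e-04 -7.592e-01]
```

```bash
python3 -m creep '[{"dp":[0,0,0],"angular":[0,0,-0.12],"fingers":80},{"dp":[0,0,0],"angular":[0,0,-0.24],"fingers":80},{"dp":[0,0,0],"angular":[0,0,-0.36],"fingers":80},{"dp":[0,0,0],"angular":[0,0,-0.48],"fingers":80},{"dp":[0,0,0],"angular":[0,0,-0.6],"fingers":80}]'; python3 go.py 512 271.4 140 199.5;python3 - <<'E'
from meas import *
im=optics.grab_frame('top'); cv2.imwrite(f'pics/top6.png',im)
crop(im,(262,205,325,255),12,f'pics/top6c.png')
im=optics.grab_frame('side'); cv2.imwrite(f'pics/side6.png',im)
E
```

```text
clock: 8.48
eef_pos: [513.4, 269.9, 239.5]
tcp_rot: [-3.141, -0.001, -2.96]
contact_force: [-0.5, 0.8, -0.4]
opening: 0.936
t 8.48 pos [513.4 269.9 239.5] rpy [-1.7999e+02 -3.0000e-02 -1.6962e+02] F [-0.5  0.8 -0.4] M [ 0.02 -0.04  0.01] open 79.9
dp [ 1.06  1.7  99.5 ] ang [-1.000e-04 -6.000e-04 -1.592e-01]
```

View pics/top6c.png

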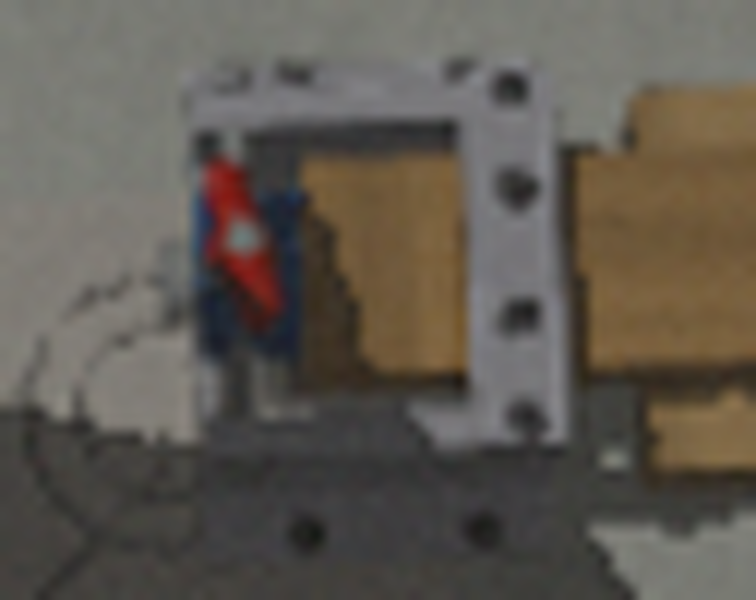

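View pics/side6.png

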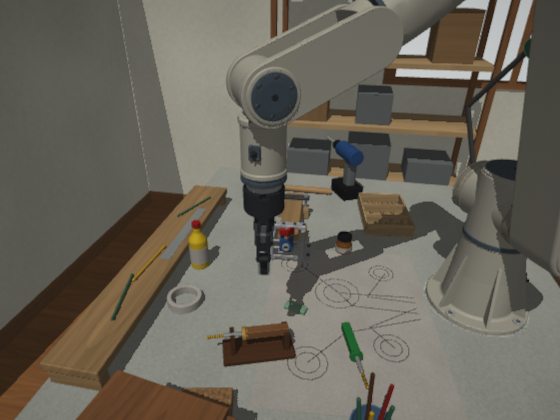

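```bash
python3 -m creep '[{"dp":[1.1,1.7,30],"angular":[0,0,-0.08],"fingers":80},{"dp":[1.1,1.7,60],"angular":[0,0,-0.16],"fingers":80},{"dp":[1.1,1.7,90],"angular":[0,0,-0.16],"fingers":80},{"dp":[1.1,1.7,115],"angular":[0,0,-0.16],"fingers":80},{"dp":[1.1,1.7,115],"angular":[0,0,-0.16],"fingers":80}]'; python3 go.py 512 271.4 41 199.5;python3 - <<'E'
from meas import *
im=optics.grab_frame('side'); cv2.imwrite(f'pics/side7.png',im)
crop(im,(200,280,310,370),7,f'pics/side7c.png')
im=cv2.imread('pics/top6.png').astype(np.float32)
b=(270,210,295,240);m=mask(im.astype(np.uint8),(0,130,60),(8,255,255),b)|mask(im.astype(np.uint8),(172,130,60),(180,255,255),b)
q=mom(m);A=plane('top',*(q[1]-8*q[2]),108);B=plane('top',*(q[1]+8*q[2]),108);d=B-A;print(q,np.degrees(np.arctan2(d[1],d[0])),plane('top',*q[1],105))
E
```

```text
clock: 9.0
eef_pos: [509.1, 269.9, 120.1]
tcp_rot: [-3.14, -0.008, -2.811]
contact_force: [-0.9, -0.8, -0.5]
opening: 0.934
t 9.0 pos [509.1 269.9 120.1] rpy [-179.93   -0.46 -161.04] F [-0.9 -0.8 -0.5] M [-0.    0.    0.01] open 79.8
dp [-3.89  0.57 79.07] ang [-0.0012 -0.008  -0.0093]
(35, array([281.28571429, 223.94285714]), array([0.31999859, 0.94741802]), array([1.22555852, 3.68606592])) -159.64570787858153 [527.39064716 -84.41723305 105.        ]
```

View pics/side7c.png

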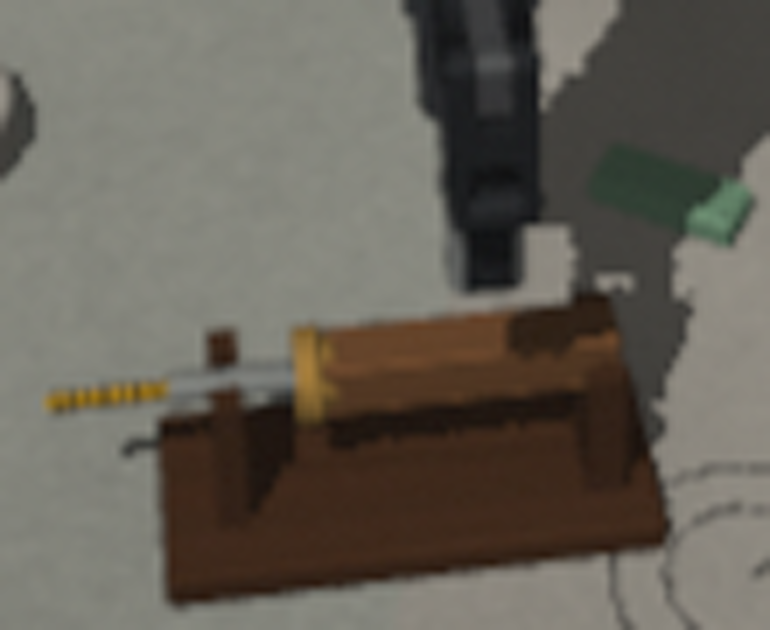

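```bash
python3 -m creep '[{"dp":[0,0,15],"angular":[0,0,0],"fingers":80},{"dp":[0,0,35],"angular":[0,0,0],"fingers":80},{"dp":[0,0,40],"angular":[0,0,0],"fingers":70},{"dp":[0,0,40],"angular":[0,0,0],"fingers":70}]'; python3 go.py 512 271.4 41 199.5
```

```text
clock: 9.38
eef_pos: [512.0, 271.4, 85.2]
tcp_rot: [-3.141, -0.001, -2.808]
contact_force: [-0.7, -0.5, 0.9]
opening: 0.819
t 9.38 pos [512.  271.4  85.2] rpy [-1.7999e+02 -5.0000e-02 -1.6088e+02] F [-0.7 -0.5  0.9] M [-0.07  0.02  0.02] open 70.0
dp [ 1.000e-02 -2.000e-02  4.419e+01] ang [-0.0002 -0.0009 -0.0067]
```

```bash
python3 -m creep '[{"dp":[0,0,15],"angular":[0,0,-0.005],"fingers":70},{"dp":[0,0,30],"angular":[0,0,-0.005],"fingers":60},{"dp":[0,0,43],"angular":[0,0,-0.005],"fingers":50},{"dp":[0,0,43],"angular":[0,0,-0.005],"fingers":40},{"dp":[0,0,43],"angular":[0,0,-0.005],"fingers":34}]'; python3 go.py 512 271.4 41 199.5;python3 - <<'E'
from meas import *
im=optics.grab_frame('side'); cv2.imwrite(f'pics/side8.png',im)
crop(im,(200,280,310,370),7,f'pics/side8c.png')
E
```

```text
clock: 9.8
eef_pos: [512.2, 271.6, 42.4]
tcp_rot: [-3.142, -0.0, -2.802]
contact_force: [0.6, -0.6, -0.1]
opening: 0.397
t 9.8 pos [512.2 271.6  42.4] rpy [-1.8000e+02 -2.0000e-02 -1.6054e+02] F [ 0.6 -0.6 -0.1] M [-0.04  0.    0.05] open 33.9
dp [ 0.28 -0.07  1.39] ang [-0.     -0.0004 -0.0006]
```

View pics/side8c.png

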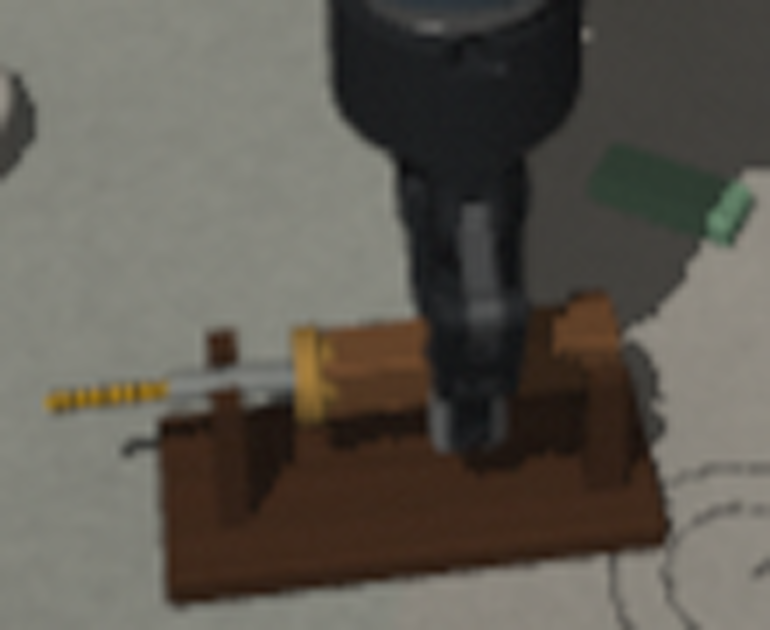

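```bash
python3 -m creep '[{"dp":[0,0,0],"angular":[0,0,0],"fingers":26},{"dp":[0,0,0],"angular":[0,0,0],"fingers":21},{"dp":[0,0,0],"angular":[0,0,0],"fingers":18},{"dp":[0,0,0],"angular":[0,0,0],"fingers":15},{"dp":[0,0,0],"angular":[0,0,0],"fingers":15}]' 40; python3 go.py 512 271.4 41 199.5;python3 -m creep '[{"dp":[0,0,0],"angular":[0,0,0],"fingers":15},{"dp":[0,0,0],"angular":[0,0,0],"fingers":15},{"dp":[0,0,0],"angular":[0,0,0],"fingers":15}]' 60; python3 go.py 512 271.4 41 199.5
```

```text
clock: 10.27
eef_pos: [512.9, 271.8, 43.1]
tcp_rot: [3.141, 0.002, -2.802]
contact_force: [-0.8, -0.8, 6.7]
opening: 0.221
t 10.27 pos [512.9 271.8  43.1] rpy [ 1.7999e+02  9.0000e-02 -1.6052e+02] F [-0.8 -0.8  6.7] M [-0.19  0.07 -0.05] open 18.9
dp [ 0.98 -0.12  2.05] ang [ 0.0002  0.0016 -0.0003]
clock: 10.52
eef_pos: [512.9, 271.8, 43.1]
tcp_rot: [3.141, 0.002, -2.802]
contact_force: [-1.8, -0.4, 7.3]
opening: 0.225
t 10.52 pos [512.9 271.8  43.1] rpy [ 1.7999e+02  9.0000e-02 -1.6052e+02] F [-1.8 -0.4  7.3] M [-0.12  0.14 -0.  ] open 19.2
dp [ 0.96 -0.13  2.11] ang [ 0.0002  0.0016 -0.0003]
```

```bash
python3 -m creep '[{"dp":[0,0,-8],"angular":[0,0,0],"fingers":15},{"dp":[0,0,-20],"angular":[0,0,0],"fingers":15},{"dp":[0,0,-45],"angular":[0,0,0],"fingers":15},{"dp":[0,0,-75],"angular":[0,0,0],"fingers":15},{"dp":[0,0,-100],"angular":[0,0,0],"fingers":15}]'; python3 -m creep '[{"dp":[0,0,-10],"angular":[0,0,0],"fingers":15},{"dp":[0,0,-10],"angular":[0,0,0],"fingers":15},{"dp":[0,0,-10],"angular":[0,0,0],"fingers":15}]';python3 go.py 521 40 200 93.9;python3 - <<'E'
from meas import *
im=optics.grab_frame('side'); cv2.imwrite(f'pics/side9.png',im)
crop(im,(190,240,310,340),6,f'pics/side9c.png')
im=optics.grab_frame('top'); cv2.imwrite(f'pics/top9.png',im)
crop(im,(130,170,230,260),7,f'pics/top9c.png')
E
```

```text
clock: 10.93
eef_pos: [512.2, 271.6, 144.4]
tcp_rot: [3.141, 0.0, -2.801]
contact_force: [1.0, 0.1, -1.0]
opening: 0.223
clock: 11.18
eef_pos: [512.1, 271.5, 152.2]
tcp_rot: [3.141, 0.001, -2.801]
contact_force: [0.4, 0.8, -2.0]
opening: 0.227
t 11.18 pos [512.1 271.5 152.2] rpy [ 1.7999e+02  4.0000e-02 -1.6051e+02] F [ 0.4  0.8 -2. ] M [ 0.    0.09 -0.03] open 19.4
dp [  68.82 -221.2   -47.86] ang [8.0000e-04 4.0000e-04 1.8429e+00]
```

View pics/side9c.png

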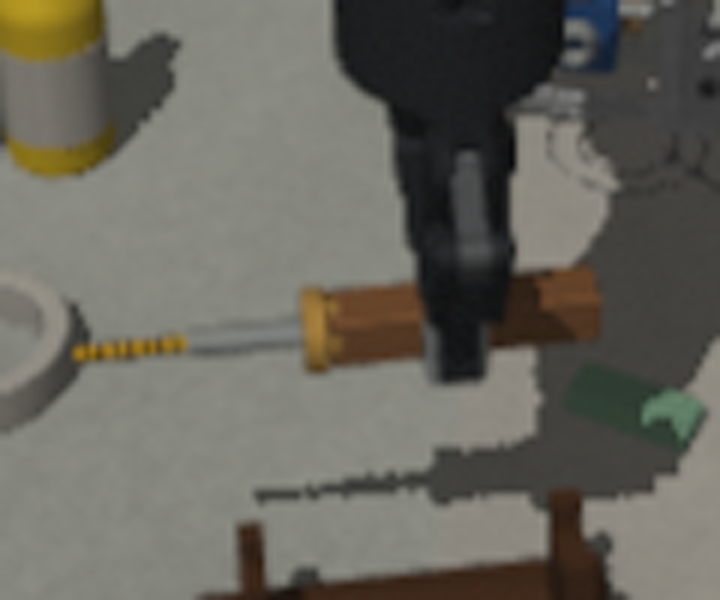

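View pics/top9c.png

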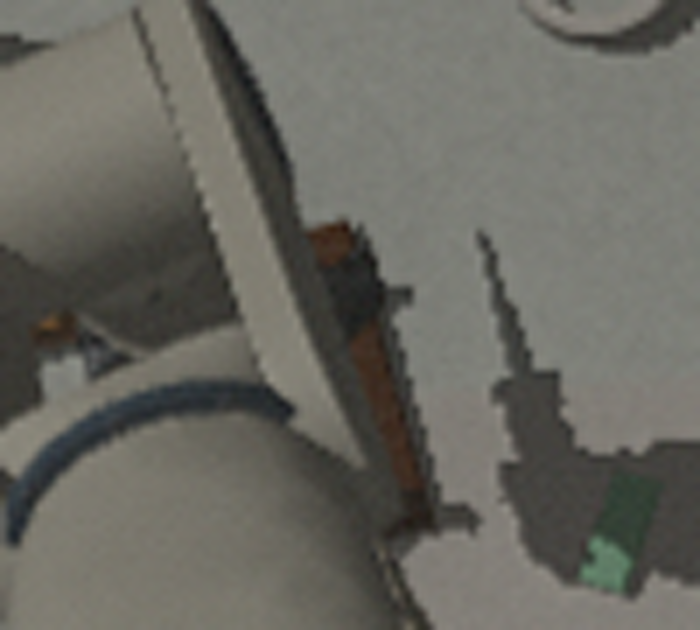

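```bash
python3 - <<'E'
from meas import *
y=np.radians(19.48); n=np.array([-np.sin(y),np.cos(y),0]); p0=np.array([512.1,271.5,169.]); g=np.array([np.cos(y),np.sin(y),0])
for nm,(X,Y) in dict(tip=(76,352),pinroot=(186,344),collarL=(302,327),collarR=(327,332),end=(601,300)).items():
    e,d=ray('side',(X+.5)/6-.5+190,(Y+.5)/6-.5+240); P=e+d*(n@(p0-e))/(n@d); print(nm,P.round(1),'along',round(g@(P-p0),1))
E
```

```text
tip [633.2 314.3 166.9] along 128.5
pinroot [598.2 302.  165.9] along 91.3
collarL [560.7 288.7 168.7] along 51.5
collarR [552.6 285.8 165.4] along 43.0
end [462.  253.8 168.3] along -53.1
```

```bash
python3 -m creep '[{"dp":[0,0,-20],"angular":[0,0,0.12],"fingers":15},{"dp":[5,-15,-40],"angular":[0,0,0.24],"fingers":15},{"dp":[10,-30,-40],"angular":[0,0,0.36],"fingers":15},{"dp":[15,-45,-40],"angular":[0,0,0.48],"fingers":15},{"dp":[20,-60,-40],"angular":[0,0,0.6],"fingers":15}]'; python3 -m creep '[{"dp":[0,0,0],"angular":[0,0,0.12],"fingers":15},{"dp":[0,0,0],"angular":[0,0,0.24],"fingers":15},{"dp":[0,0,0],"angular":[0,0,0.36],"fingers":15},{"dp":[0,0,0],"angular":[0,0,0.48],"fingers":15},{"dp":[0,0,0],"angular":[0,0,0.6],"fingers":15}]';python3 go.py 513.6 110 190 93.8
```

```text
clock: 11.7
eef_pos: [512.5, 207.4, 190.6]
tcp_rot: [-3.14, -0.002, 2.876]
contact_force: [-0.0, -0.9, -0.6]
opening: 0.224
clock: 12.12
eef_pos: [512.4, 207.8, 190.1]
tcp_rot: [-3.139, -0.001, 2.276]
contact_force: [-0.0, -0.0, -1.4]
opening: 0.222
t 12.12 pos [512.4 207.8 190.1] rpy [-1.7983e+02 -6.0000e-02  1.3039e+02] F [-0.  -0.  -1.4] M [ 0.05 -0.01 -0.11] open 18.9
dp [-75.27 -62.52   0.22] ang [-3.200e-03 -1.000e-04  6.385e-01]
```

```bash
python3 -m creep '[{"dp":[-15,-12,0],"angular":[0,0,0.12],"fingers":15},{"dp":[-30,-25,0],"angular":[0,0,0.24],"fingers":15},{"dp":[-45,-37,0],"angular":[0,0,0.36],"fingers":15},{"dp":[-60,-50,0],"angular":[0,0,0.48],"fingers":15},{"dp":[-75,-62.5,0],"angular":[0,0,0.6],"fingers":15}]'; python3 -m creep '[{"dp":[0,0,10],"angular":[0,0,0.04],"fingers":15},{"dp":[0,0,30],"angular":[0,0,0.04],"fingers":15},{"dp":[0,0,60],"angular":[0,0,0.04],"fingers":15},{"dp":[0,0,80],"angular":[0,0,0.04],"fingers":15},{"dp":[0,0,80],"angular":[0,0,0.04],"fingers":15}]';python3 go.py 513.0 92 39.1 93.8
```

```text
clock: 12.53
eef_pos: [513.8, 109.6, 190.2]
tcp_rot: [-3.138, 0.0, 1.676]
contact_force: [-0.2, 0.7, -0.7]
opening: 0.222
clock: 12.95
eef_pos: [511.1, 109.8, 106.9]
tcp_rot: [-3.132, 0.001, 1.642]
contact_force: [-1.4, -0.1, -1.0]
opening: 0.223
t 12.95 pos [511.1 109.8 106.9] rpy [-1.7948e+02  7.0000e-02  9.4060e+01] F [-1.4 -0.1 -1. ] M [ 0.02  0.03 -0.01] open 19.1
dp [-17.79   1.28  67.81] ang [-0.0091  0.0012  0.0045]
```

```bash
python3 -m creep '[{"dp":[-4,0.3,15],"angular":[0,0,0.0045],"fingers":15},{"dp":[-10,0.3,35],"angular":[0,0,0.0045],"fingers":15},{"dp":[-17.5,0.3,55],"angular":[0,0,0.0045],"fingers":15},{"dp":[-17.5,0.3,66],"angular":[0,0,0.0045],"fingers":15},{"dp":[-17.5,0.3,66],"angular":[0,0,0.0045],"fingers":15}]';python3 -m creep '[{"dp":[0,0,0],"angular":[0,0,0],"fingers":15},{"dp":[0,0,0],"angular":[0,0,0],"fingers":15},{"dp":[0,0,0],"angular":[0,0,0],"fingers":15}]';python3 go.py 513.0 92 39.1 93.8;python3 - <<'E'
from meas import *
im=optics.grab_frame('side'); cv2.imwrite(f'pics/side10.png',im)
crop(im,(245,200,335,290),7,f'pics/side10c.png')
im=optics.grab_frame('top'); cv2.imwrite(f'pics/top10.png',im)
crop(im,(220,195,310,255),8,f'pics/top10c.png')
E
```

```text
clock: 13.37
eef_pos: [514.8, 92.9, 44.1]
tcp_rot: [-3.137, 0.0, 1.637]
contact_force: [-0.6, -0.8, -1.3]
opening: 0.219
clock: 13.62
eef_pos: [517.3, 93.7, 47.1]
tcp_rot: [3.14, -0.0, 1.638]
contact_force: [0.1, 0.3, -1.0]
opening: 0.219
t 13.62 pos [517.3  93.7  47.1] rpy [ 1.799e+02 -1.000e-02  9.383e+01] F [ 0.1  0.3 -1. ] M [ 0.05  0.01 -0.  ] open 18.7
dp [-1.39 -4.42  8.01] ang [ 0.0017 -0.0002  0.0005]
```

View pics/side10c.png

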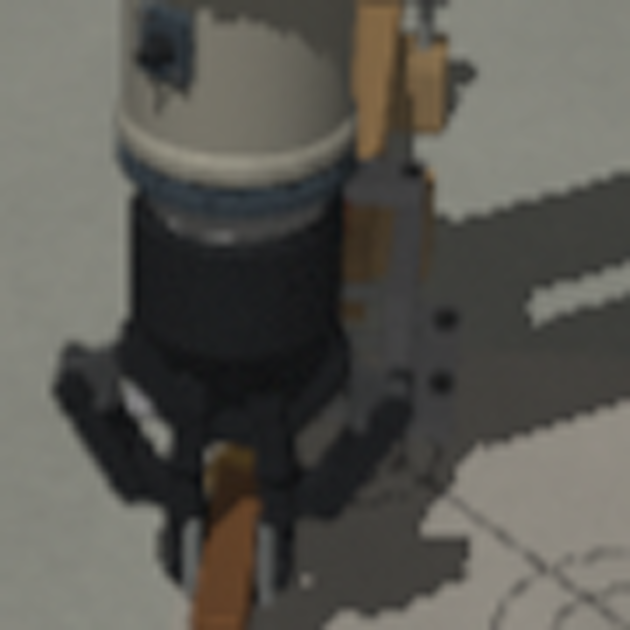

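View pics/top10c.png

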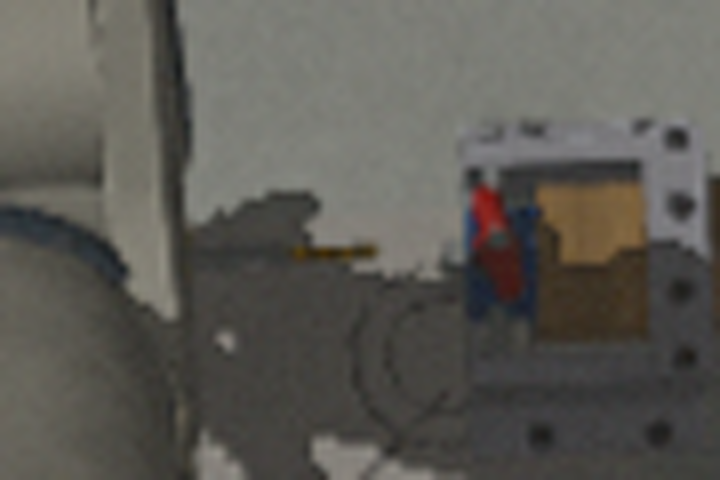

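```bash
python3 -m creep '[{"dp":[-1.4,-4.4,4],"angular":[0,0,0],"fingers":15},{"dp":[-1.4,-4.4,8],"angular":[0,0,0],"fingers":15},{"dp":[-1.4,-4.4,8],"angular":[0,0,0],"fingers":15},{"dp":[-1.4,-4.4,8],"angular":[0,0,0],"fingers":15},{"dp":[-1.4,-4.4,8],"angular":[0,0,0],"fingers":15}]';python3 go.py 513.0 92 39.1 93.8;python3 - <<'E'
from meas import *
T=np.mean([optics.grab_frame('top') for _ in range(3)],0).astype(np.uint8); cv2.imwrite(f'pics/top11.png',T)
crop(T,(230,210,300,250),11,f'pics/top11c.png')
m=mask(T,(18,110,50),(35,255,255),(250,215,275,240)); print(mom(m)); q=mom(m)
print(plane('top',*q[1],57.5))
ys,xs=np.nonzero(m); print(xs.min(),xs.max())
for u in range(244,268): print(u,T[221:232,u].sum(1))
E
```

```text
clock: 14.13
eef_pos: [512.2, 91.5, 37.9]
tcp_rot: [-3.141, -0.0, 1.637]
contact_force: [0.9, 0.9, -2.0]
opening: 0.222
t 14.13 pos [512.2  91.5  37.9] rpy [-179.99   -0.     93.81] F [ 0.9  0.9 -2. ] M [ 0.01 -0.04  0.01] open 18.9
dp [ 0.39  0.86 -1.18] ang [-0.0002 -0.      0.0001]
(8, array([262.   , 228.125]), array([-0.99893091, -0.04622802]), array([0.33433196, 2.5097682 ]))
[520.27680363 -21.37076607  57.5       ]
258 265
244 [366 370 335 186 164 171 170 158 161 158 164]
245 [391 363 240 196 192 196 188 168 167 174 194]
246 [388 354 188 196 203 202 195 164 170 174 203]
247 [367 240 192 204 200 200 186 168 173 176 197]
248 [351 183 197 196 198 197 186 157 170 173 200]
249 [226 192 199 192 204 200 183 165 172 181 201]
250 [177 198 194 195 200 192 177 170 170 182 196]
251 [180 191 198 197 197 190 172 156 169 180 196]
252 [192 196 202 199 199 238 286 159 170 173 200]
253 [196 194 197 197 198 248 308 157 169 176 198]
254 [191 199 193 200 193 208 218 157 165 174 201]
255 [188 200 201 193 193 191 164 162 169 181 197]
256 [187 197 193 184 188 190 183 159 157 190 196]
257 [184 180 251 359 331 181 175 115 146 201 197]
258 [173 246 362 385 383 325 178 120 153 197 196]
259 [346 363 384 374 377 376 315 112 143 196 194]
260 [380 382 377 377 376 382 345 100 156 197 195]
261 [374 375 374 373 373 380 345 122 160 199 197]
262 [376 384 380 376 384 379 348 113 180 200 194]
263 [375 380 377 377 386 380 296 122 182 198 196]
264 [370 379 379 371 383 382 326 140 200 199 197]
265 [368 375 384 383 382 364 281 141 214 193 196]
266 [372 377 380 381 375 360 254 142 227 194 194]
267 [375 384 375 375 372 376 335 230 285 335 169]
```

View pics/top11c.png

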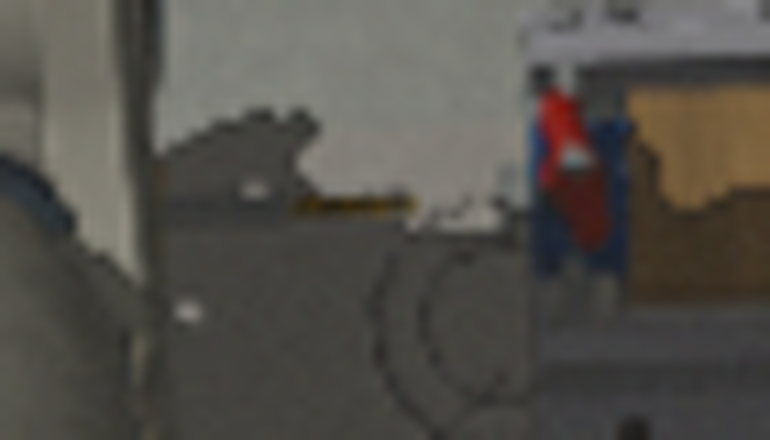

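```bash
python3 -m creep '[{"dp":[0.4,0.85,-1.2],"angular":[0,0,0],"fingers":15},{"dp":[0.4,0.85,-1.2],"angular":[0,0,0],"fingers":15},{"dp":[0.4,0.85,-1.2],"angular":[0,0,0],"fingers":15},{"dp":[0.4,0.85,-1.2],"angular":[0,0,0],"fingers":15}]';python3 go.py 513.05 92 39.1 93.8
```

```text
clock: 14.62
eef_pos: [513.1, 92.0, 39.3]
tcp_rot: [3.141, -0.0, 1.637]
contact_force: [0.3, 0.9, -0.5]
opening: 0.218
t 14.62 pos [513.1  92.   39.3] rpy [179.99  -0.    93.81] F [ 0.3  0.9 -0.5] M [ 0.02  0.01 -0.  ] open 18.7
dp [-0.02 -0.03  0.16] ang [ 0.0002 -0.      0.0002]
```

```bash
python3 -m creep '[{"dp":[-10,0,0.1],"angular":[0,0,0],"fingers":15},{"dp":[-22,0,0.1],"angular":[0,0,0],"fingers":15},{"dp":[-36,0,0.1],"angular":[0,0,0],"fingers":15},{"dp":[-48,0,0.1],"angular":[0,0,0],"fingers":15},{"dp":[-50,0,0.1],"angular":[0,0,0],"fingers":15}]';python3 -m creep '[{"dp":[0,0,0],"angular":[0,0,0],"fingers":15},{"dp":[0,0,0],"angular":[0,0,0],"fingers":15}]';python3 go.py 516.4 42 39.1 93.8; python3 - <<'E'
from meas import *
T=optics.grab_frame('top'); cv2.imwrite(f'pics/top12.png',T)
crop(T,(230,210,300,250),11,f'pics/top12c.png')
E
```

```text
clock: 15.03
eef_pos: [516.3, 39.8, 39.1]
tcp_rot: [-3.141, 0.0, 1.636]
contact_force: [-0.9, -0.1, -1.1]
opening: 0.22
clock: 15.2
eef_pos: [516.3, 41.8, 39.1]
tcp_rot: [-3.142, -0.0, 1.636]
contact_force: [-0.5, -0.4, -0.6]
opening: 0.226
t 15.2 pos [516.3  41.8  39.1] rpy [-1.800e+02 -1.000e-02  9.374e+01] F [-0.5 -0.4 -0.6] M [0.06 0.02 0.03] open 19.3
dp [0.22 0.09 0.  ] ang [-0.     -0.0001 -0.001 ]
```

View pics/top12c.png

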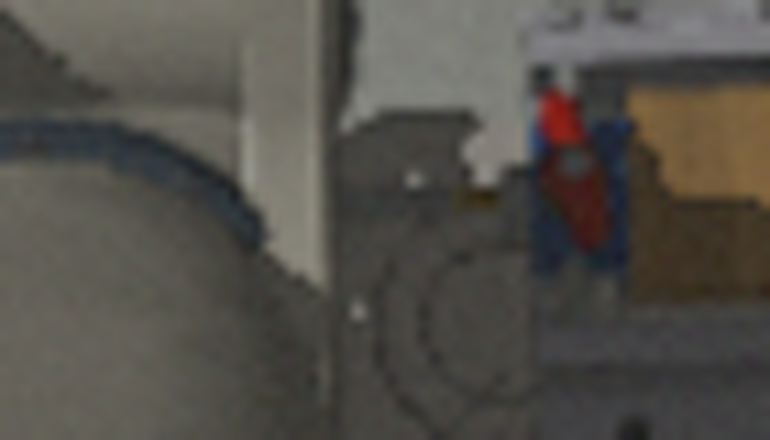

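```bash
python3 -m creep '[{"dp":[-5,0,0],"angular":[0,0,0],"fingers":15},{"dp":[-10,0,0],"angular":[0,0,0],"fingers":15},{"dp":[-14,0,0],"angular":[0,0,0],"fingers":15},{"dp":[-17,0,0],"angular":[0,0,0],"fingers":15},{"dp":[-20,0,0],"angular":[0,0,0],"fingers":15}]';python3 go.py 517.7 22 39.1 93.8;python3 -m creep '[{"dp":[-3,0,0],"angular":[0,0,0],"fingers":15},{"dp":[-6,0,0],"angular":[0,0,0],"fingers":15},{"dp":[-10,0,0],"angular":[0,0,0],"fingers":15},{"dp":[-10,0,0],"angular":[0,0,0],"fingers":15}]';python3 go.py 518.4 12 39.1 93.8
```

```text
clock: 15.67
eef_pos: [517.6, 21.8, 39.1]
tcp_rot: [-3.142, 0.0, 1.637]
contact_force: [-0.1, -0.1, -1.0]
opening: 0.221
t 15.67 pos [517.6  21.8  39.1] rpy [-180.      0.     93.81] F [-0.1 -0.1 -1. ] M [ 0.06  0.01 -0.  ] open 18.9
dp [ 0.19  0.06 -0.01] ang [-0.0001  0.      0.0001]
clock: 16.0
eef_pos: [518.4, 11.6, 39.1]
tcp_rot: [3.142, 0.0, 1.637]
contact_force: [-0.7, -0.1, -1.1]
opening: 0.222
t 16.0 pos [518.4  11.6  39.1] rpy [1.800e+02 1.000e-02 9.379e+01] F [-0.7 -0.1 -1.1] M [0.06 0.02 0.04] open 18.9
dp [0.41 0.04 0.02] ang [ 0.0001  0.0001 -0.0001]
```

```bash
python3 -m creep '[{"dp":[-4,0,0],"angular":[0,0,0],"fingers":15},{"dp":[-8,0,0],"angular":[0,0,0],"fingers":15},{"dp":[-12,0,0],"angular":[0,0,0],"fingers":15},{"dp":[-16,0,0],"angular":[0,0,0],"fingers":15},{"dp":[-16,0,0],"angular":[0,0,0],"fingers":15}]';python3 go.py 518.4 -4 39.1 93.8;python3 -m creep '[{"dp":[-1.5,0,0],"angular":[0,0,0],"fingers":15},{"dp":[-3,0,0],"angular":[0,0,0],"fingers":15},{"dp":[-4,0,0],"angular":[0,0,0],"fingers":15},{"dp":[-4,0,0],"angular":[0,0,0],"fingers":15}]' 60;python3 go.py 518.4 -11.7 39.1 93.8
```

```text
clock: 16.42
eef_pos: [519.4, -4.3, 39.1]
tcp_rot: [3.142, -0.0, 1.637]
contact_force: [-0.1, 0.6, -0.8]
opening: 0.217
t 16.42 pos [519.4  -4.3  39.1] rpy [180.    -0.    93.78] F [-0.1  0.6 -0.8] M [ 0.09 -0.03  0.03] open 18.6
dp [ 0.4  -1.02  0.  ] ang [ 0.0001 -0.0001 -0.0003]
clock: 16.75
eef_pos: [519.7, -7.8, 39.1]
tcp_rot: [3.142, -0.0, 1.637]
contact_force: [1.1, 1.8, -0.5]
opening: 0.225
t 16.75 pos [519.7  -7.8  39.1] rpy [180.    -0.    93.81] F [ 1.1  1.8 -0.5] M [0.25 0.06 0.01] open 19.2
dp [-3.79 -1.53  0.01] ang [ 0.     -0.      0.0002]
```

```bash
python3 -m creep '[{"dp":[-1,0,0],"angular":[0,0,0],"fingers":15},{"dp":[-2,0,0],"angular":[0,0,0],"fingers":15},{"dp":[-2,0,0],"angular":[0,0,0],"fingers":15}]';python3 -m creep '[{"dp":[-0.7,0,0],"angular":[0,0,0],"fingers":15},{"dp":[-1.2,0,0],"angular":[0,0,0],"fingers":15},{"dp":[-1.2,0,0],"angular":[0,0,0],"fingers":15}]'
```

```text
clock: 17.0
eef_pos: [519.8, -9.9, 39.1]
tcp_rot: [3.142, 0.0, 1.637]
contact_force: [0.5, 1.9, -1.3]
opening: 0.22
clock: 17.25
eef_pos: [519.8, -10.4, 39.1]
tcp_rot: [3.142, -0.001, 1.637]
contact_force: [0.1, 6.7, -0.1]
opening: 0.22
```

```bash
python3 -m creep '[{"dp":[-0.5,0,0],"angular":[0,0,0],"fingers":15},{"dp":[-0.8,0,0],"angular":[0,0,0],"fingers":15},{"dp":[-0.8,0,0],"angular":[0,0,0],"fingers":15}]'; python3 - <<'E'
from meas import *
T=optics.grab_frame('side'); cv2.imwrite(f'pics/side13.png',T)
crop(T,(245,200,335,290),7,f'pics/side13c.png')
T=optics.grab_frame('top'); cv2.imwrite(f'pics/top13.png',T)
crop(T,(230,210,300,250),11,f'pics/top13c.png')
E
```

```text
clock: 17.5
eef_pos: [519.8, -10.4, 39.1]
tcp_rot: [-3.142, -0.002, 1.636]
contact_force: [0.6, 13.0, -0.1]
opening: 0.225
```

View pics/top13c.png

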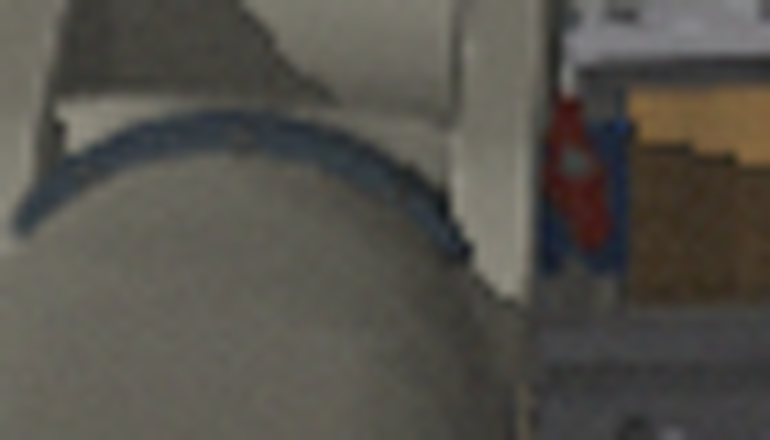

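View pics/side13c.png

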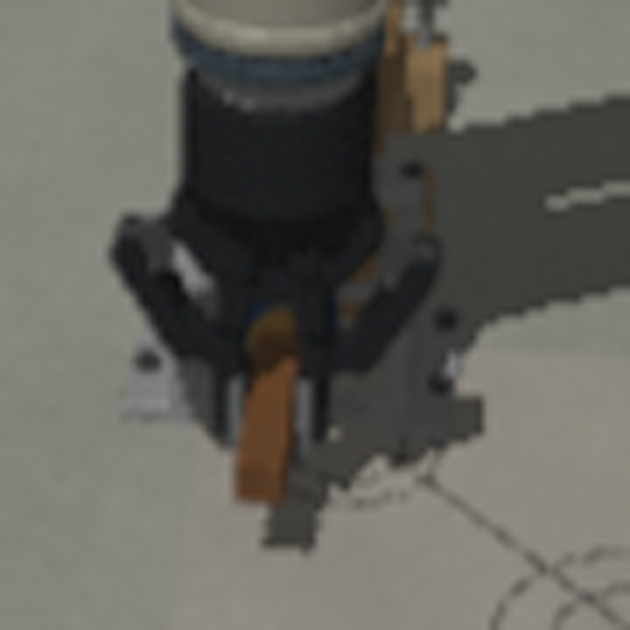

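```bash
python3 -m creep '[{"dp":[-0.3,0,0],"angular":[0,0,0],"fingers":15},{"dp":[-0.3,0,0],"angular":[0,0,0],"fingers":15},{"dp":[-0.3,0,0],"angular":[0,0,0],"fingers":15}]'; python3 -m creep '[{"dp":[3,0,0],"angular":[0,0,0],"fingers":15},{"dp":[10,0,0],"angular":[0,0,0],"fingers":15},{"dp":[20,0,0],"angular":[0,0,0],"fingers":15},{"dp":[35,0,0],"angular":[0,0,0],"fingers":15},{"dp":[50,0,0],"angular":[0,0,0],"fingers":15}]'; python3 go.py 513 92 39.1 93.8
```

```text
clock: 17.85
eef_pos: [519.9, -10.5, 39.1]
tcp_rot: [3.142, -0.002, 1.636]
contact_force: [0.2, 14.4, -0.5]
opening: 0.22
clock: 18.27
eef_pos: [516.5, 38.5, 39.1]
tcp_rot: [3.142, 0.0, 1.637]
contact_force: [-0.7, 0.5, -1.1]
opening: 0.223
t 18.27 pos [516.5  38.5  39.1] rpy [1.800e+02 1.000e-02 9.377e+01] F [-0.7  0.5 -1.1] M [-0.02  0.03 -0.02] open 19.0
dp [5.362e+01 5.000e-02 0.000e+00] ang [ 0.      0.0002 -0.0005]
```

```bash
python3 -m creep '[{"dp":[14,0,0],"angular":[0,0,0],"fingers":15},{"dp":[28,0,0],"angular":[0,0,0],"fingers":15},{"dp":[42,0,0],"angular":[0,0,0],"fingers":15},{"dp":[54,0,0],"angular":[0,0,0],"fingers":15},{"dp":[54,0,0],"angular":[0,0,0],"fingers":15}]'; python3 -m creep '[{"dp":[0,0,0],"angular":[0,0,0],"fingers":15},{"dp":[0,0,0],"angular":[0,0,0],"fingers":15}]'; python3 go.py 513 92 39.1 93.8; python3 - <<'E'
from meas import *
T=np.mean([optics.grab_frame('top') for _ in range(3)],0).astype(np.uint8); cv2.imwrite(f'pics/top14.png',T)
crop(T,(230,210,300,250),11,f'pics/top14c.png')
m=mask(T,(18,110,50),(35,255,255),(250,215,275,240)); q=mom(m);ys,xs=np.nonzero(m); print(q[:2],xs.min(),xs.max())
print(plane('top',265.9,228,56),plane('top',xs.max()+.5,228,56),plane('top',xs.min()-.5,228,56))
E
```

```text
clock: 18.68
eef_pos: [512.9, 93.7, 39.1]
tcp_rot: [3.141, -0.0, 1.639]
contact_force: [0.3, 0.2, -0.4]
opening: 0.225
clock: 18.85
eef_pos: [512.9, 91.6, 39.1]
tcp_rot: [-3.141, 0.0, 1.638]
contact_force: [0.8, -0.6, -0.8]
opening: 0.22
t 18.85 pos [512.9  91.6  39.1] rpy [-1.7999e+02  1.0000e-02  9.3840e+01] F [ 0.8 -0.6 -0.8] M [ 0.03 -0.04 -0.04] open 18.8
dp [ 0.35  0.12 -0.03] ang [-0.0002  0.0002  0.0007]
(5, array([259.8, 228. ])) 257 264
[521.49490272 -34.28774415  56.        ] [521.31264696 -29.62972652  56.        ] [520.27123067  -3.01363853  56.        ]
```

View pics/top14c.png

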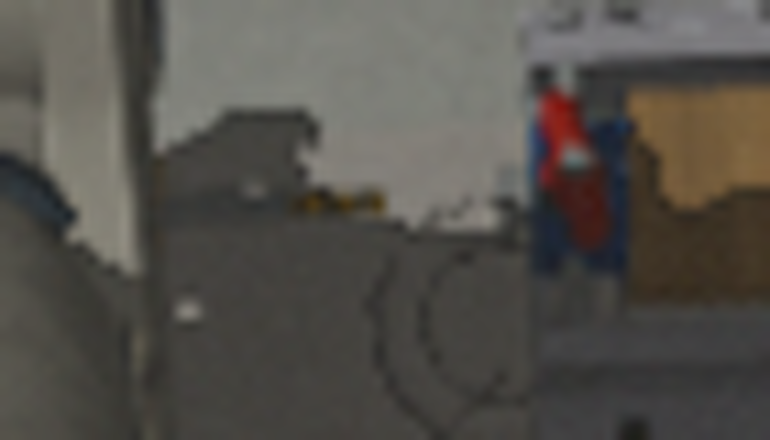

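```bash
python3 -m creep '[{"dp":[0,0,-20],"angular":[0,0,0],"fingers":15},{"dp":[0,0,-55],"angular":[0,0,0],"fingers":15},{"dp":[0,0,-95],"angular":[0,0,0],"fingers":15},{"dp":[0,0,-135],"angular":[0,0,0],"fingers":15},{"dp":[0,0,-175],"angular":[0,0,0],"fingers":15}]'; python3 -m creep '[{"dp":[0,0,-15],"angular":[0,0,-0.06],"fingers":15},{"dp":[0,0,-30],"angular":[0,0,-0.15],"fingers":15},{"dp":[0,0,-30],"angular":[0,0,-0.26],"fingers":15},{"dp":[0,0,-30],"angular":[0,0,-0.37],"fingers":15},{"dp":[0,0,-30],"angular":[0,0,-0.48],"fingers":15}]';python3 -m creep '[{"dp":[0,0,0],"angular":[0,0,-0.11],"fingers":15},{"dp":[0,0,0],"angular":[0,0,-0.22],"fingers":15},{"dp":[0,0,0],"angular":[0,0,-0.33],"fingers":15},{"dp":[0,0,0],"angular":[0,0,-0.44],"fingers":15},{"dp":[0,0,0],"angular":[0,0,-0.55],"fingers":15}]'; python3 go.py 510 92 240 180
```

```text
clock: 19.42
eef_pos: [512.5, 91.0, 215.8]
tcp_rot: [-3.141, 0.0, 1.636]
contact_force: [1.6, 0.1, -2.1]
opening: 0.225
clock: 19.83
eef_pos: [513.0, 91.1, 244.6]
tcp_rot: [3.141, 0.0, 2.122]
contact_force: [-1.0, 0.6, -0.4]
opening: 0.217
clock: 20.25
eef_pos: [512.9, 91.1, 244.0]
tcp_rot: [-3.141, -0.0, 2.672]
contact_force: [-0.2, -0.3, -0.1]
opening: 0.226
t 20.25 pos [512.9  91.1 244. ] rpy [-1.7998e+02 -1.0000e-02  1.5308e+02] F [-0.2 -0.3 -0.1] M [-0.03  0.09 -0.02] open 19.3
dp [ 2.97 -0.48  3.98] ang [-2.000e-04 -3.000e-04 -4.698e-01]
```

```bash
python3 -m creep '[{"dp":[0,0,0],"angular":[0,0,-0.1],"fingers":15},{"dp":[0,0,0],"angular":[0,0,-0.2],"fingers":15},{"dp":[0,0,0],"angular":[0,0,-0.3],"fingers":15},{"dp":[0,0,0],"angular":[0,0,-0.4],"fingers":15},{"dp":[0,0,0],"angular":[0,0,-0.47],"fingers":15}]';python3 -m creep '[{"dp":[0,0,0],"angular":[0,0,0],"fingers":15},{"dp":[0,0,0],"angular":[0,0,0],"fingers":15},{"dp":[0,0,0],"angular":[0,0,0],"fingers":15},{"dp":[0,0,0],"angular":[0,0,0],"fingers":15},{"dp":[0,0,0],"angular":[0,0,0],"fingers":15}]'; python3 go.py 510 92 240 180; python3 - <<'E'
from meas import *
S=optics.grab_frame('side'); cv2.imwrite('pics/side15.png',S)
u,v=proj('side',[570,91,260]).round().astype(int); print(u,v)
crop(S,(u-60,v-45,u+60,v+45),6.5,'pics/side15c.png')
T=optics.grab_frame('top'); cv2.imwrite('pics/top15.png',T)
E
```

```text
clock: 20.67
eef_pos: [512.9, 91.1, 244.0]
tcp_rot: [-3.141, -0.0, -3.141]
contact_force: [0.7, 0.1, -1.1]
opening: 0.225
clock: 21.08
eef_pos: [513.0, 91.6, 244.1]
tcp_rot: [-3.142, -0.0, 3.136]
contact_force: [-0.3, -0.3, -1.1]
opening: 0.221
t 21.08 pos [513.   91.6 244.1] rpy [-180.     -0.    179.68] F [-0.3 -0.3 -1.1] M [-0.    0.04  0.  ] open 18.8
dp [3.   0.38 4.09] ang [-0.     -0.     -0.0055]
257 210
```

View pics/side15c.png

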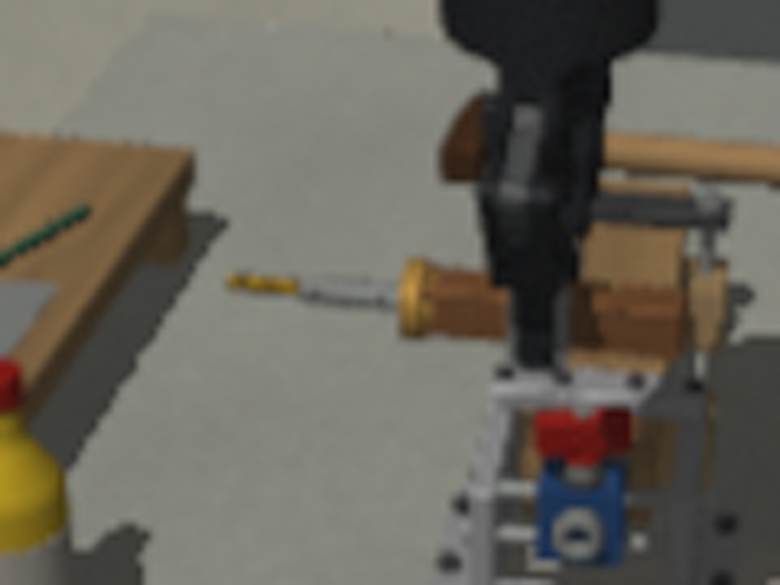

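View pics/top15.png

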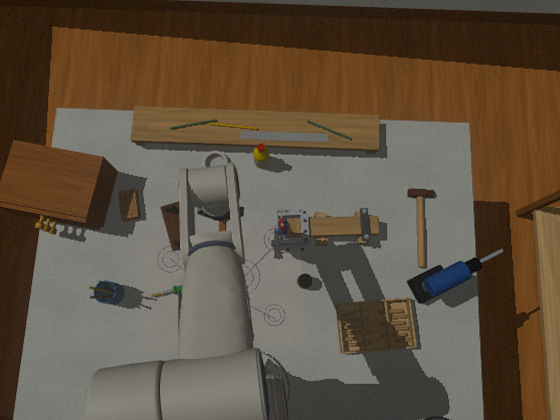

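View pics/side15.png

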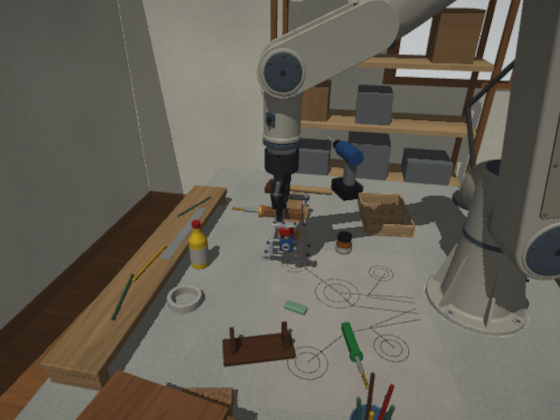

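```bash
python3 - <<'E'
from meas import *
n=np.array([0,1.,0]); p0=np.array([513,91.6,261.])
for nm,(X,Y) in dict(tip=(225,280),pinroot=(299,286),collarF=(400,299),handleMid=(470,302),end=(690,320)).items():
    e,d=ray('side',(X+.5)/6.5-.5+197,(Y+.5)/6.5-.5+165); P=e+d*(n@(p0-e))/(n@d); print(nm,P.round(1),'along',round(P[0]-513,1))
b=np.array(cv2.imread('pics/side0.png')).astype(float)
t=cv2.imread('pics/side0.png')[240:254,277:296]
im=cv2.imread('pics/side15.png')[234:260,270:303]
R=cv2.matchTemplate(im,t,cv2.TM_CCOEFF_NORMED); _,v,_,(x,y)=cv2.minMaxLoc(R);a,bb,c=R[y,x-1:x+2]; print(v,x+.5*(a-c)/(a-2*bb+c)-7,y-6)
E
```

```text
tip [633.2  91.6 258.8] along 120.2
pinroot [604.9  91.6 259.4] along 91.9
collarF [566.6  91.6 258.2] along 53.6
handleMid [540.4  91.6 259.9] along 27.4
end [459.7  91.6 261.7] along -53.3
0.9282479882240295 -0.22699308 0
```

```bash
python3 - <<'E'
from rig import r
print(r.sense()['qvel'].round(4)); print(r.sign_off())
E
```

```text
[ 0.002   0.0002 -0.0008 -0.0005  0.0013 -0.0047]
the job is handed in; nothing more can be done
None
```

The job is done and handed in at about 21 s of the 64 s allowed. I tightened the knob, slid the gauge into the bush until its collar stopped, drew it out straight, and am holding it up level for reading. No verdict was reported.

- **Knob and carriage:** I turned the knob about 1.28 rad clockwise. A top view after release put the joint at about 1.28 rad. The side view shows the carriage moved about 0.6 mm when I gripped the knob, and it has not shifted since.
- **Gauge in the bush:** It went in with no noticeable side force and came to a hard stop with a push of about 14 N along its axis. It stopped about 1.3 mm from where I expected. That is within my measuring error, but I could not see the collar touching the flange because the arm was in the way.
- **Reading:** About 28.3 mm of the yellow pin is still showing. That means it was pushed back about 11.7 mm, against the expected 12 mm.
- **Final pose:** The tip is about 259 mm up, level to within about 2 degrees and pointing within about 0.5 degrees of straight across the bench. The arm was nearly still, with the fingers closed on the handle at the 60 N setting.
- **Other things on the bench:** The last pictures showed nothing else out of place.

One small mismatch: the top and side cameras disagreed by up to about 3 mm on the gauge's position in its rest. This did not affect the grasp or the fit.

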